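Lay up a sample sandwich in the hold-down jig

TASK

Build up the sample sandwich on the white, yellow-edged outline of the jig, squarely one on another, from the bottom: the brown wooden backing, then the green spacer, then the blue tile, then the dark grey steel pressing plate. The jig's hold-down arm may be standing open or be down in the way at first: swing it clear if need be, and when the stack is complete swing it down so that its rubber foot rests on the pressing plate, then let go. Leave the mouse, the pen pot and the roll of tape where they are.

Things in the scene. Friction and masses are not known exactly. Their poses are not given: they have to be found in the camera images.
- backing: Brown wooden backing board, 80 x 50 mm, 12 mm thick, lying flat. Origin: centre of its underside; x along the 80 mm length, y across the 50 mm width, z up. All four layers have the same 80 x 50 mm outline. About 35 g. Goes first, at the bottom.
- spacer: Green plastic spacer board, 80 x 50 mm, 10 mm thick, lying flat. Origin: centre of its underside; x along the 80 mm length, y across the 50 mm width, z up. All four layers have the same 80 x 50 mm outline. About 30 g. Goes second.
- tile: Blue plastic tile, 80 x 50 mm, 10 mm thick, lying flat. Origin: centre of its underside; x along the 80 mm length, y across the 50 mm width, z up. All four layers have the same 80 x 50 mm outline. About 50 g. Goes third.
- plate: Dark grey steel pressing plate, 80 x 50 mm, 13 mm thick, lying flat. Origin: centre of its underside; x along the 80 mm length, y across the 50 mm width, z up. All four layers have the same 80 x 50 mm outline. About 400 g. Goes last, on top.
- jig: Fixed black jig, board 12 mm thick (x -75..145, y -65..65 mm), white 80 x 50 mm outline edged yellow on top. Origin: at bench height under the outline's centre; x along its length to the arm's hinge post (42 mm wide, x 88..122, 110 high), y across, z up. End stops 8 mm high have faces at x = -51 and 51; long sides are open. Outline surface at z = 12 mm; full stack is 45 mm thick, top at z = 57.
- clamp (a joint): Hold-down arm's angle (rad) on a level hinge along the jig's y at jig x = 100, z = 95 mm. 0: arm level, pointing to jig -x, its foot (24 mm wide, 38 mm below and 100 mm from the hinge) just on the full stack. Grows upward: 1.57 upright, 1.95 open stop; -0.2 lower stop. From 1.6 it is clear of the outline. May start anywhere between. Stiff: stays where left; 2 to 3 N at the handle moves it.
- clamp_handle (a point): Centre of the red handle at the arm's free end: a roller 22 mm in diameter, 36 mm long along the jig's y, 135 mm from the hinge (jig x = 100 - 135 cos a, z = 95 + 135 sin a mm at angle a). The arm is 14 mm wide, so fingers can take the roller from above by its two flat ends at any angle; it turns between them as the arm swings.
- mouse: Bystander: loose black computer mouse, 100 x 60 x 31 mm. Origin: centre of its underside; x along its length. Leave alone.
- penpot: Bystander: loose empty blue ceramic pen pot, 76 mm in diameter, 90 mm high. Origin: centre of its underside. Leave alone.
- tape: Bystander: loose amber roll of tape lying flat, 100 mm in diameter, 24 mm high. Origin: centre of its underside. Leave alone.
Mind the look-alikes: they are no part of the job. Several things have the shape of the tile; the one meant has the colours described above.

How it is judged:
By the outcome, as a careful person would: the job done as asked, in the order asked, and still so for the second after the job is handed in, with the robot touching nothing.
It also fails if it takes over 128 s, if anything falls off the work surface, if the arm or the gripper's body presses on something with over 40 N, if the wrist force passes 120 N, or if a joint passes its speed limit or range.

ROBOT

A 6-joint arm with a two-finger parallel gripper is mounted at the origin on the work surface. World frame = base frame: x ahead of the robot, y to its left, z up, the work surface at z = 0. Lengths are in m, angles in rad, forces in N, time in s.
With the tool pointing down it reaches from about 0.275 to 0.825 m from the base axis. Payload 5.2 kg.
Tool frame: the origin (TCP) lies at the very end of the fingers, on their centre line; the grasp point (between the pads) lies 19 mm behind it; x points along the fingers, y is the direction in which the jaws open and shut, and the axes are right-handed (so a half turn about x gives the same grasp; the last joint's range is limited). The gripper opens to 93 mm and grips with 3 to 60 N. Pads are 15 mm wide; open, the fingers measure 128 mm over their backs; the gripper's body (75 mm by 188 mm) begins 65 mm behind the grasp point.
Start: joints at [1.102, 0.259, 1.535, -0, 1.348, -0.203], TCP at [0.144, 0.531, 0.219] pointing down, gripper open.
Joint ranges: [-3.14, 3.14], [-0.91, 2.08], [0.19, 2.58], [-1.22, 4.36], [0.22, 2.71], [-3.12, 3.12]. Speed limits (rad/s): [2.57, 2.57, 3.14, 3.14, 3.14, 3.14].

INTERFACE

Orientations are given as a unit quaternion [w, x, y, z].
In Python, from workcell import env gives the robot as it stands.
- The arm moves only by the tool jog_arm, never from a script. Its arguments are lists of equal length, an entry for each row: "rotation": the turn, a rotation vector about the tool's x, y, z in degrees, a list of three; "travel": the shift along the tool's x, y, z in mm, a list of three; "claw": the opening in per cent of the stroke, from 0 (shut) to 100 (fully open). In form: {"rotation": [[ax, ay, az], ...], "travel": [[x, y, z], ...], "claw": [claw, ...]}. A call has 1 to 5 rows; each row shifts and turns the commanded pose from where the row before left it, along the tool's axes as they then stand; what a row does not reach is not made up. A row lasts 1/10 s, in which the tool goes at most 50 mm and 8.59 degrees, less where a joint would pass 70% of its speed; a pose out of reach is approached as far as the arm can. A call is refused whole if a number of a shift passes 50 or a number of a turn 8.59, either way. A call with a gripper value outside its range is refused whole. The fingers move at their own pace and stop on an object; the grip force is fixed at half the most. Time passes only in rows, so rows that do not move let the fingers close. It gives the time, the measured TCP pose, the force and the opening at its end, in the units of the state.
- env.get_obs(): the state, without advancing time (a new reading comes with each control period).
- env.capture(name): name is "scene" or "top" or "wrist"; returns the picture (420x560x3 uint8, blue, green, red); there is no depth.
- env.camera_model(name): a dict with "mtx" (3x3 intrinsics, pixels), "R" (3x3) and "t" (3): a world point X has camera coordinates R X + t. Camera axes: x right, y down, z forward; pixel columns grow to the right and rows downward; lengths in m; the calibration is good to about 2 mm. A picture is of the moment at which its call begins: read the wrist's pose just before it. camera_model takes no time and is no camera call; for the wrist camera it gives the pose at the moment of the call.
- env.job_done(): hands the job in, once; it reports no verdict.
Trained networks look in the newest picture that a camera, given by its name, has taken for a name from the list of things; names that differ only in an ending like _2 or _b are one class to them, and where a whole thing is asked for, a point or a joint stands for the part that bears it (a point fixed in the world has none). Each returns a list of dicts, best first, with "score" (0 to 1); they miss things now and then, are a little off and sometimes report something else, mostly with a low value. They report only what shows in the picture. A call takes as long as a camera call. They do not tell look-alikes from the thing itself.
- env.search_frame(label, camera): "box" ([left, top, right, bottom] in pixels, round what is visible of it).
- env.masks_of(label, camera): "region" (420x560 bool, what is visible of it) and "box" ([left, top, right, bottom] in pixels, round what is visible of it).
- env.pinpoint(label, camera): "at" ([column, row] in pixels: a listed point, or the origin of a listed thing).
The state is a dict: "t": time; "joint_positions": joint angles; "dq": joint speeds; "joint_efforts": joint torques, N m; "ee_pos": TCP position; "tool_rot": TCP orientation; "wrist_force": force on the tool from outside, world axes, zero at the start; "torque": the same for the moment, N m; "opening": opening from 0.0 (shut) to 1.0 (fully open).
Only numpy, scipy, OpenCV 4.12 (cv2) and the standard library are available. Lean on these libraries where they do the work, as an engineer would, in place of code of your own. Each camera call takes 0.05 s, during which the arm holds its last target. There are 200 camera calls.

## Working session

There is one attempt and no reset: what is moved stays moved. The work goes in short steps, Python scripts to look and compute and a tool call to move; the robot and the scene stay as the last step left them, time stands still between calls to the robot, and variables do not carry over. Pictures are saved under pics/ and viewed, about 12 in all and at most 16, crops included, and the job is handed in when it is done.

Besides the shell and the picture viewer there is one more tool, called after "Request:" as name(argument=value, ...), one argument or row to a line, values as JSON. jog_arm: Moves the arm, as the interface text tells. Its arguments: {"type":"object","properties":{"rotation":{"type":"array","items":{"type":"array","items":{"type":"number"}}},"travel":{"type":"array","items":{"type":"array","items":{"type":"number"}}},"claw":{"type":"array","items":{"type":"number"}}},"required":["rotation","travel","claw"]}

```bash
mkdir -p pics; ls
python3 - <<'E'
from workcell import env
import cv2,numpy as np
o=env.get_obs();print({k:np.round(v,3).tolist() for k,v in o.items()})
for c in ("scene","top"):
    im=env.capture(c);cv2.imwrite(f"pics/{c}0.png",im)
    m=env.camera_model(c);print(c,np.round(m["mtx"],1).tolist(),np.round(m["R"],3).tolist(),np.round(m["t"],3).tolist())
    for l in ["backing","spacer","tile","plate","jig","clamp_handle","mouse","penpot","tape"]:
        print(l,[(round(d["score"],2),np.round(d["at"]).tolist()) for d in env.pinpoint(l,c)])
E
```

```text
pics
{'t': 0.0, 'joint_positions': [1.102, 0.259, 1.536, -0.0, 1.348, -0.203], 'dq': [0.0, -0.0, 0.001, -0.0, -0.001, -0.0], 'joint_efforts': [-0.001, -43.731, -28.399, 0.071, 0.042, -0.0], 'ee_pos': [0.144, 0.53, 0.218], 'tool_rot': [0.701, 0.093, 0.701, -0.094], 'wrist_force': [-0.244, -1.526, -0.826], 'torque': [0.001, 0.026, -0.01], 'opening': 0.998}
scene [[389.5, 0.0, 277.0], [0.0, 389.5, 203.7], [0.0, 0.0, 1.0]] [[0.609, 0.793, -0.017], [0.498, -0.399, -0.77], [-0.617, 0.461, -0.638]] [-0.238, -0.216, 1.479]
backing [(0.61, [345.0, 167.0])]
spacer [(0.7, [372.0, 184.0]), (0.49, [435.0, 212.0])]
tile [(0.98, [158.0, 238.0]), (0.88, [225.0, 205.0]), (0.72, [197.0, 230.0]), (0.59, [182.0, 206.0])]
plate [(0.61, [238.0, 269.0]), (0.46, [136.0, 296.0]), (0.39, [303.0, 156.0])]
jig [(0.92, [292.0, 207.0]), (0.7, [138.0, 299.0]), (0.61, [199.0, 230.0]), (0.35, [236.0, 271.0])]
clamp_handle [(0.68, [298.0, 157.0]), (0.32, [199.0, 228.0])]
mouse [(0.84, [435.0, 213.0])]
penpot [(0.91, [274.0, 319.0])]
tape [(0.75, [139.0, 297.0])]
top [[539.8, 0.0, 276.5], [0.0, 539.8, 206.0], [0.0, 0.0, 1.0]] [[0.027, -1.0, 0.015], [-0.998, -0.028, -0.058], [0.058, -0.014, -0.998]] [-0.111, 0.487, 1.701]
backing [(0.78, [159.0, 230.0])]
spacer [(0.67, [157.0, 188.0])]
tile [(0.91, [327.0, 241.0]), (0.86, [286.0, 254.0]), (0.85, [326.0, 284.0]), (0.6, [363.0, 259.0])]
plate [(0.83, [332.0, 184.0]), (0.42, [252.0, 213.0])]
jig [(0.87, [247.0, 210.0]), (0.47, [152.0, 191.0])]
clamp_handle [(0.68, [247.0, 191.0])]
mouse [(0.64, [149.0, 121.0])]
penpot [(0.87, [332.0, 130.0])]
tape [(0.63, [402.0, 209.0])]
```

View pics/scene0.png

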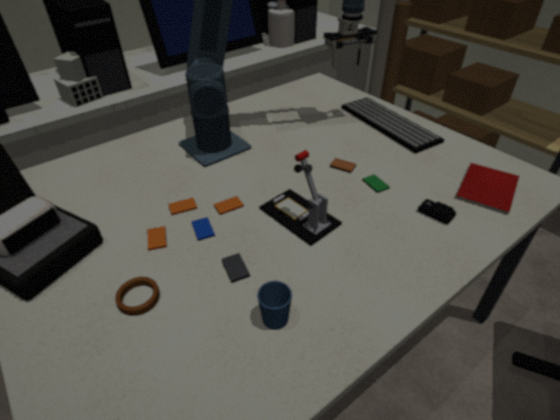

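View pics/top0.png

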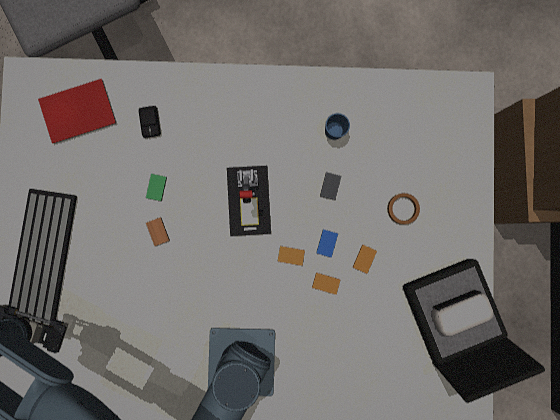

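Top view: blue tile (327,243), green spacer (157,187), brown backing (158,231), grey plate (331,186), jig (249,200) with its arm partly up, handle near (247,194). Possible confusions for the tile are the three orange ones at (291,256), (326,283) and (365,259). For the plate and backing there are none nearby; the mouse (149,121) and red book (77,110) are elsewhere. I choose by colour.

```bash
cat > h.py <<'E'
from workcell import env
import cv2,numpy as np
from scipy.spatial.transform import Rotation as Rot
H=dict(backing=.012,spacer=.010,tile=.010,plate=.013)
def ray(m,uv,z):
    d=m["R"].T@np.linalg.inv(m["mtx"])@np.array([uv[0],uv[1],1.]); c=-m["R"].T@m["t"]
    return c+d*(z-c[2])/d[2]
def proj(m,X):
    p=m["mtx"]@(m["R"]@np.asarray(X,float)+m["t"]); return p[:2]/p[2]
def rect(m,mask,z):
    "centre, long-axis angle deg, sides mm of a mask on plane z"
    c=max(cv2.findContours(mask.astype(np.uint8),cv2.RETR_EXTERNAL,cv2.CHAIN_APPROX_NONE)[0],key=cv2.contourArea)
    w=np.array([ray(m,p[0],z)[:2] for p in c])*1000
    (x,y),(a,b),an=cv2.minAreaRect(w.astype(np.float32))
    if a<b: a,b,an=b,a,an+90
    return x,y,(an+90)%180-90,a,b
def tool():
    o=env.get_obs(); q=o["tool_rot"]; R=Rot.from_quat([q[1],q[2],q[3],q[0]]).as_matrix()
    return o,R
def goto(p,yaw):
    "moves (tool axes) to TCP p (mm), tool down, jaw (tool y) at yaw deg (mod 180)"
    o,R=tool(); best=None
    for k in (0,180):
        y=np.radians(yaw+k); Y=np.array([np.cos(y),np.sin(y),0]); X=np.array([0,0,-1.]); T=np.c_[X,Y,np.cross(X,Y)]
        rv=np.degrees(Rot.from_matrix(R.T@T).as_rotvec())
        if best is None or np.linalg.norm(rv)<np.linalg.norm(best[0]): best=(rv,T)
    d=np.array(p)-o["ee_pos"]*1000
    print("t",round(o["t"],2),"tcp",np.round(o["ee_pos"]*1000,1),"jawyaw",round(np.degrees(np.arctan2(R[1,1],R[0,1])),1),"open",round(o["opening"],3),"F",np.round(o["wrist_force"],1),"q",np.round(o["joint_positions"],2))
    print(" rot",np.round(best[0],1)," travel now-axes",np.round(R.T@d,1)," in final axes",np.round(best[1].T@d,1))
E
python3 - <<'E'
from h import *
im=env.capture("top");m=env.camera_model("top")
hsv=cv2.cvtColor(im,cv2.COLOR_BGR2HSV)
for l,(u,v) in dict(backing=(158,231),spacer=(157,187),tile=(327,243),plate=(331,186)).items():
    c=im[v-2:v+3,u-2:u+3].reshape(-1,3).mean(0)
    k=(np.linalg.norm(im.astype(float)-c,axis=2)<38); w=np.zeros(k.shape,bool); w[v-20:v+21,u-20:u+21]=1
    print(l,np.round(c),np.round(rect(m,k&w,H[l]),1))
for d in env.masks_of("jig","top")[:1]: print("jig",np.round(rect(m,d["region"],.012),1))
a=env.pinpoint("clamp_handle","top")[0]["at"]; env.capture("scene"); ms=env.camera_model("scene")
b=env.pinpoint("clamp_handle","scene")[0]["at"]
P=[mm["mtx"]@np.c_[mm["R"],mm["t"]] for mm in (m,ms)]
X=cv2.triangulatePoints(P[0],P[1],np.array(a,float),np.array(b,float));print("handle",(X[:3]/X[3]).ravel()*1000)
print(goto([300,300,300],0))
# wrist camera pose in tool frame
o,R=tool();w=env.camera_model("wrist");cw=-w["R"].T@w["t"]
print("cam in tool",np.round(R.T@(cw-o["ee_pos"])*1000,1),"axes",np.round(R.T@w["R"].T,2).tolist(),np.round(w["mtx"],0).tolist())
cr=np.hstack([cv2.resize(im[150:300,110:260],(600,600)[:2],interpolation=cv2.INTER_CUBIC)[:,:],])
cv2.imwrite("pics/crop0.png",np.hstack([cv2.resize(im[160:300,120:290],None,fx=2.3,fy=2.3),cv2.resize(im[160:300,270:440],None,fx=2.3,fy=2.3)]))
E
```

```text
backing [ 62.  89. 131.] [399.1 278.7  21.6  79.8  49.2]
spacer [ 75. 119.  64.] [540.6 289.3 -10.1  79.   49.1]
tile [136.  82.  51.] [ 377.  -261.5  -14.7   78.8   48.5]
plate [66. 65. 65.] [ 558.8 -267.   -12.8   81.    51.1]
jig [504.7  -9.3   4.8 219.4 132.2]
handle [509.56881905  -6.15134166 214.49831922]
t 1.25 tcp [144.4 530.7 218.7] jawyaw 74.8 open 1.003 F [-0.4 -0.1  0.1] q [ 1.1   0.26  1.53  0.    1.35 -0.2 ]
 rot [74.8 -0.  -0. ]  travel now-axes [ -81.3 -181.8  210.7]  in final axes [-81.3 155.6 230.7]
None
cam in tool [-165.9    0.6  -70.3] axes [[-0.0, -0.25, 0.97], [1.0, 0.0, 0.0], [-0.0, 0.97, 0.25]] [[308.0, 0.0, 286.0], [0.0, 308.0, 215.0], [0.0, 0.0, 1.0]]
```

View pics/crop0.png

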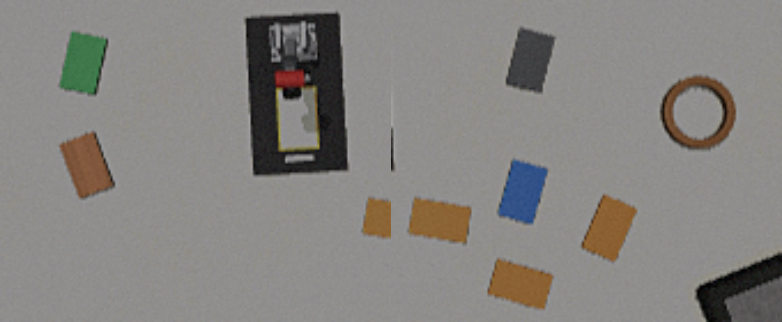

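```bash
python3 -c "
from h import *
goto([400,-10,290],94.5)"
```

```text
t 1.25 tcp [144.4 530.7 218.7] jawyaw 74.8 open 1.003 F [-0.4 -0.1  0.1] q [ 1.1   0.26  1.53  0.    1.35 -0.2 ]
 rot [-19.7   0.   -0. ]  travel now-axes [ -71.4 -454.6  388.6]  in final axes [ -71.3 -559.1  212.3]
```

Request:
jog_arm(
  rotation=[
    [0, 0, 0],
    [0, 0, 0],
    [0, 0, 0],
    [0, 0, 0],
    [0, 0, 0],
  ],
  travel=[
    [-5.5, -35, 30],
    [-5.5, -35, 30],
    [-5.5, -35, 30],
    [-5.5, -35, 30],
    [-5.5, -35, 30],
  ],
  claw=[100, 100, 100, 100, 100],
)

```text
t: 1.75
ee_pos: [0.2436, 0.3209, 0.2465]
tool_rot: [0.701, 0.094, 0.701, -0.093]
wrist_force: [0.6, -0.3, 0.7]
opening: 0.997
```

Request:
jog_arm(
  rotation=[
    [0, 0, 0],
    [0, 0, 0],
    [0, 0, 0],
    [0, 0, 0],
    [0, 0, 0],
  ],
  travel=[
    [-5.5, -35, 30],
    [-5.5, -35, 30],
    [-5.5, -35, 30],
    [-5.5, -35, 30],
    [-5.5, -35, 30],
  ],
  claw=[100, 100, 100, 100, 100],
)

```text
t: 2.25
ee_pos: [0.3423, 0.1125, 0.2743]
tool_rot: [0.701, 0.094, 0.7, -0.094]
wrist_force: [0.3, -0.7, -0.3]
opening: 0.998
```

Request:
jog_arm(
  rotation=[
    [0, 0, 0],
    [0, 0, 0],
    [0, 0, 0],
  ],
  travel=[
    [-5.5, -35, 30],
    [-5.5, -35, 30],
    [-5.5, -35, 30],
  ],
  claw=[100, 100, 100],
)

```text
t: 2.55
ee_pos: [0.4017, -0.0127, 0.2907]
tool_rot: [0.701, 0.094, 0.7, -0.094]
wrist_force: [1.1, -0.0, 0.0]
opening: 0.997
```

Request:
jog_arm(
  rotation=[
    [-6.6, 0, 0],
    [-6.6, 0, 0],
    [-6.6, 0, 0],
    [0, 0, 0],
    [0, 0, 0],
  ],
  travel=[
    [0, 0, 0],
    [0, 0, 0],
    [0, 0, 0],
    [0, 0, 0],
    [0, 0, 0],
  ],
  claw=[100, 100, 100, 100, 100],
)

```text
t: 3.05
ee_pos: [0.4012, -0.0107, 0.2902]
tool_rot: [0.707, -0.027, 0.707, 0.027]
wrist_force: [-0.9, 0.6, -0.3]
opening: 0.999
```

Run:
```python
from h import *
goto([400,-10,290],94.5)
m=env.camera_model("wrist");im=env.capture("wrist");cv2.imwrite("pics/w1.png",im)
d=env.masks_of("jig","wrist");print("jig",[(round(x["score"],2),np.round(rect(m,x["region"],.012),1).tolist()) for x in d[:2]])
print("handle",[(round(x["score"],2),x["at"]) for x in env.pinpoint("clamp_handle","wrist")])
# expected corners for yaw guess
```

```text
t 3.05 tcp [401.2 -10.7 290.2] jawyaw 94.4 open 0.999 F [-0.9  0.6 -0.3] q [-0.31 -0.06  1.72  0.    1.48 -1.95]
 rot [-0.1  0.   0. ]  travel now-axes [ 0.2  0.8 -1.1]  in final axes [ 0.2  0.8 -1.1]
jig [(0.8, [486.1, -8.2, 4.8, 181.4, 130.8])]
handle [(0.78, [279.4, 339.9])]
```

View pics/w1.png

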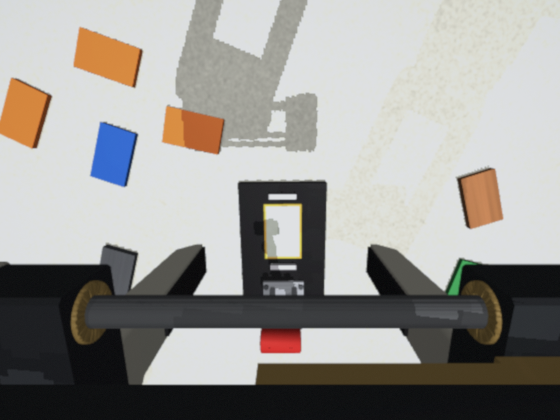

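Wrist view: the outline's yellow edges span (263,204) to (302,259), the handle is at (280,340), the blue tile at (114,154), the backing at (481,198); orange look-alikes to the upper left.

```bash
cat >> h.py <<'E'
def outline(m,im,z=.012,win=(190,275,245,320)):
    hsv=cv2.cvtColor(im,cv2.COLOR_BGR2HSV); k=cv2.inRange(hsv,(20,90,80),(38,255,255))>0
    w=np.zeros(k.shape,bool); w[win[0]:win[1],win[2]:win[3]]=1; k&=w
    c=np.argwhere(k)[:,::-1]; h=cv2.convexHull(c.astype(np.int32)); f=np.zeros(k.shape,np.uint8); cv2.fillPoly(f,[h],1)
    return rect(m,f,z)
def hexa(m,im,seed,z,tol=45):
    "flood region of similar hue round a seed pixel"
    hsv=cv2.cvtColor(im,cv2.COLOR_BGR2HSV); f=np.zeros((im.shape[0]+2,im.shape[1]+2),np.uint8)
    cv2.floodFill(im.copy(),f,tuple(seed),0,(tol,)*3,(tol,)*3,4|cv2.FLOODFILL_MASK_ONLY|cv2.FLOODFILL_FIXED_RANGE)
    return rect(m,f[1:-1,1:-1],z)
E
python3 - <<'E'
from h import *
m=env.camera_model("wrist");im=cv2.imread("pics/w1.png")
print("outline",np.round(outline(m,im),1))
print("tile",np.round(hexa(m,im,(114,150),.010),1)); print("backing",np.round(hexa(m,im,(480,195),.012),1))
r=outline(m,im);c=np.array(r[:2]);yaw=np.radians(r[2])
ex=np.array([np.cos(yaw),np.sin(yaw)])
for a in np.arange(.9,1.6,.05):
    p=c+ex*(100-135*np.cos(a)); X=[p[0]/1e3,p[1]/1e3,(95+135*np.sin(a))/1e3]
    print(round(a,2),np.round(np.array(X)*1e3,0),np.round(proj(m,X)))
E
```

```text
outline [472.7  -9.2   4.5  88.6  59.2]
tile [ 378.  -259.6  -14.5   78.3   48.3]
backing [399.6 279.5  22.7  78.6  48.7]
0.9 [489.  -8. 201.] [280. 310.]
0.95 [494.  -8. 205.] [280. 317.]
1.0 [500.  -7. 209.] [280. 325.]
1.05 [505.  -7. 212.] [280. 333.]
1.1 [511.  -6. 215.] [280. 341.]
1.15 [517.  -6. 218.] [280. 349.]
1.2 [524.  -5. 221.] [280. 357.]
1.25 [530.  -5. 223.] [280. 365.]
1.3 [536.  -4. 225.] [280. 372.]
1.35 [543.  -4. 227.] [280. 380.]
1.4 [549.  -3. 228.] [280. 387.]
1.45 [556.  -3. 229.] [280. 394.]
1.5 [563.  -2. 230.] [280. 401.]
1.55 [570.  -2. 230.] [280. 407.]
```

Request:
jog_arm(
  rotation=[
    [0, 0, 0],
    [0, 0, 0],
    [0, 0, 0],
    [0, 0, 0],
  ],
  travel=[
    [0, -1.5, 40],
    [0, -1.5, 40],
    [0, -0.8, 30],
    [0, 0, 0],
  ],
  claw=[100, 100, 100, 100],
)

```text
t: 3.6
ee_pos: [0.514, -0.0057, 0.2891]
tool_rot: [0.706, -0.028, 0.707, 0.028]
wrist_force: [0.2, -0.2, 0.3]
opening: 0.999
```

Request:
jog_arm(
  rotation=[
    [0, 0, 0],
    [0, 0, 0],
    [0, 0, 0],
    [0, 0, 0],
  ],
  travel=[
    [35, 0, 0],
    [35, 0, 0],
    [24, 0, 0],
    [0, 0, 0],
  ],
  claw=[100, 100, 100, 60],
)

```text
t: 4.0
ee_pos: [0.508, -0.0051, 0.1929]
tool_rot: [0.704, -0.027, 0.709, 0.029]
wrist_force: [0.2, -0.9, -0.0]
opening: 0.954
```

Request:
jog_arm(
  rotation=[
    [0, 0, 0],
    [0, 0, 0],
    [0, 0, 0],
    [0, 0, 0],
    [0, 0, 0],
  ],
  travel=[
    [0, 0, 0],
    [0, 0, 0],
    [0, 0, 0],
    [0, 0, 0],
    [0, 0, 0],
  ],
  claw=[30, 30, 30, 30, 30],
)

```text
t: 4.5
ee_pos: [0.5115, -0.0059, 0.1969]
tool_rot: [0.707, -0.028, 0.706, 0.028]
wrist_force: [-0.2, -0.5, 0.7]
opening: 0.535
```

Request:
jog_arm(
  rotation=[
    [0, 0, 0],
    [0, 0, 0],
    [0, 0, 0],
    [0, 0, 0],
    [0, 0, 0],
  ],
  travel=[
    [0, 0, 0],
    [0, 0, 0],
    [0, 0, 0],
    [0, 0, 0],
    [0, 0, 0],
  ],
  claw=[0, 0, 0, 0, 0],
)

```text
t: 5.0
ee_pos: [0.5114, -0.0073, 0.1963]
tool_rot: [0.707, -0.029, 0.706, 0.027]
wrist_force: [-1.0, -5.9, 0.3]
opening: 0.387
```

Request:
jog_arm(
  rotation=[
    [0, 0, 0],
    [0, 0, 0],
    [0, 0, 0],
    [0, 0, 0],
    [0, 0, 0],
  ],
  travel=[
    [-4.3, 0, 9.1],
    [-3.5, 0, 9.5],
    [-2.8, 0, 9.8],
    [-2.1, 0, 9.9],
    [-1.4, 0, 10],
  ],
  claw=[0, 0, 0, 0, 0],
)

```text
t: 5.5
ee_pos: [0.5582, -0.0033, 0.2098]
tool_rot: [0.705, -0.029, 0.708, 0.027]
wrist_force: [-3.5, -4.5, -0.7]
opening: 0.385
```

Request:
jog_arm(
  rotation=[
    [0, 0, 0],
    [0, 0, 0],
    [0, 0, 0],
    [0, 0, 0],
    [0, 0, 0],
  ],
  travel=[
    [-0.6, 0, 10.1],
    [0.2, 0, 10.1],
    [0.9, 0, 10.1],
    [1.7, 0, 10],
    [2.4, 0, 9.8],
  ],
  claw=[0, 0, 0, 0, 0],
)

```text
t: 6.0
ee_pos: [0.6096, 0.001, 0.2059]
tool_rot: [0.706, -0.029, 0.707, 0.027]
wrist_force: [-2.6, -4.8, 2.7]
opening: 0.39
```

Request:
jog_arm(
  rotation=[
    [0, 0, 0],
    [0, 0, 0],
    [0, 0, 0],
    [0, 0, 0],
    [0, 0, 0],
  ],
  travel=[
    [0, 0, 0],
    [0, 0, 0],
    [0, 0, 0],
    [0, 0, 0],
    [0, 0, 0],
  ],
  claw=[0, 80, 80, 80, 80],
)

```text
t: 6.5
ee_pos: [0.609, 0.0025, 0.2056]
tool_rot: [0.706, -0.028, 0.707, 0.029]
wrist_force: [-0.5, 0.8, -0.0]
opening: 0.672
```

Request:
jog_arm(
  rotation=[
    [0, 0, 0],
    [0, 0, 0],
    [0, 0, 0],
  ],
  travel=[
    [-40, 0, 0],
    [-40, 0, 0],
    [0, 0, -30],
  ],
  claw=[90, 100, 100],
)

```text
t: 6.8
ee_pos: [0.5841, -0.0008, 0.2916]
tool_rot: [0.711, -0.029, 0.702, 0.028]
wrist_force: [1.5, -0.4, -0.1]
opening: 0.937
```

Request:
jog_arm(
  rotation=[
    [0, 0, 0],
    [0, 0, 0],
    [0, 0, 0],
    [0, 0, 0],
    [0, 0, 0],
  ],
  travel=[
    [0, 0, -45],
    [0, 0, -45],
    [15, 0, -45],
    [45, 0, -15],
    [40, 0, 0],
  ],
  claw=[100, 100, 100, 100, 100],
)

```text
t: 7.3
ee_pos: [0.4279, -0.012, 0.1856]
tool_rot: [0.708, -0.028, 0.706, 0.028]
wrist_force: [0.0, 0.0, 0.0]
opening: 1.0
```

Request:
jog_arm(
  rotation=[
    [0, 0, 0],
    [0, 0, 0],
  ],
  travel=[
    [0, 0, 0],
    [0, 0, 0],
  ],
  claw=[100, 100],
)

```text
t: 7.5
ee_pos: [0.4301, -0.0122, 0.1864]
tool_rot: [0.706, -0.028, 0.707, 0.028]
wrist_force: [0.6, -0.4, 1.5]
opening: 1.001
```

Run:
```python
from h import *
m=env.camera_model("wrist");im=env.capture("wrist");cv2.imwrite("pics/w2.png",im)
u,v=np.round(proj(m,[.472,-.009,.012])).astype(int);print(u,v)
print("outline",np.round(outline(m,im,win=(v-60,v+60,u-50,u+50)),1))
goto([300,260,240],90+22.5)
```

```text
285 235
outline [472.4  -9.7   4.6  87.7  58.9]
t 7.55 tcp [431.2 -12.6 187.3] jawyaw 94.6 open 0.999 F [ 0.2 -0.4 -0.1] q [-0.29  0.07  1.85  0.    1.22 -1.94]
 rot [-17.9   0.1   0.1]  travel now-axes [ -53.1  282.1 -108.9]  in final axes [-52.7 302.  -16.9]
```

View pics/w2.png

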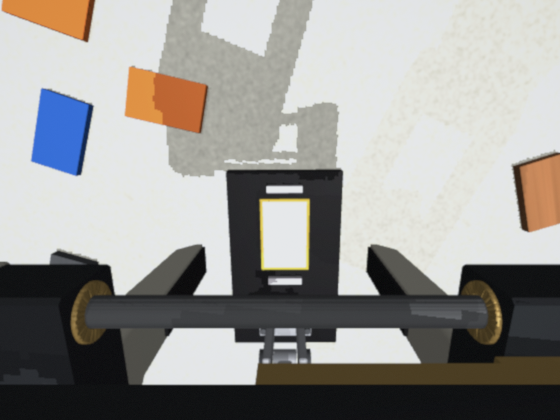

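Outline is clean and the arm is clear: outline centre near (285,235) in the picture, i.e. (472.4,-9.7) mm, yaw 4.6°. Next, the backing.

Request:
jog_arm(
  rotation=[
    [0, 0, 0],
    [0, 0, 0],
    [0, 0, 0],
    [0, 0, 0],
    [0, 0, 0],
  ],
  travel=[
    [0, 46.8, -8],
    [0, 46.8, -8],
    [0, 46.8, -8],
    [0, 46.8, -8],
    [0, 46.8, -8],
  ],
  claw=[100, 100, 100, 100, 100],
)

```text
t: 8.05
ee_pos: [0.3728, 0.2203, 0.1883]
tool_rot: [0.708, -0.028, 0.705, 0.029]
wrist_force: [0.7, 0.5, 0.3]
opening: 0.999
```

Request:
jog_arm(
  rotation=[
    [0, 0, 0],
    [-6, 0, 0],
    [-6, 0, 0],
    [-6, 0, 0],
    [0, 0, 0],
  ],
  travel=[
    [0, 46.8, -8],
    [0, 0, 0],
    [0, 0, 0],
    [0, 0, 0],
    [0, 0, 0],
  ],
  claw=[100, 100, 100, 100, 100],
)

```text
t: 8.55
ee_pos: [0.3613, 0.265, 0.1878]
tool_rot: [0.695, -0.139, 0.692, 0.139]
wrist_force: [0.3, -0.9, 0.3]
opening: 1.003
```

```bash
cat >> h.py <<'E'
def find(l,x,y,name):
    m=env.camera_model("wrist");im=env.capture("wrist");cv2.imwrite(f"pics/{name}.png",im)
    s=np.round(proj(m,[x/1e3,y/1e3,H[l]])).astype(int); r=hexa(m,im,s.tolist(),H[l]); print(l,s,im[s[1],s[0]],np.round(r,1))
    goto([r[0],r[1],100],r[2]+90); return r
E
python3 -c "
from h import *
find('backing',399.5,279.3,'wb')"
```

```text
backing [284 232] [ 77 116 171] [400.  279.4  22.7  78.2  49.3]
t 8.6 tcp [361.1 264.7 187.5] jawyaw 112.5 open 0.999 F [-0.5 -0.7 -1.1] q [ 0.38  0.1   1.82  0.    1.23 -1.58]
 rot [-0.2  0.2 -0. ]  travel now-axes [87.6 -1.3 41.3]  in final axes [87.5 -1.4 41.6]
```

Request:
jog_arm(
  rotation=[
    [0, 0, 0],
    [0, 0, 0],
    [0, 0, 0],
    [0, 0, 0],
    [0, 0, 0],
  ],
  travel=[
    [0, -1.3, 41.4],
    [48, 0, 0],
    [48, 0, 0],
    [48, 0, 0],
    [30, 0, 0],
  ],
  claw=[100, 100, 100, 100, 80],
)

```text
t: 9.1
ee_pos: [0.398, 0.2781, 0.0095]
tool_rot: [0.693, -0.137, 0.694, 0.137]
wrist_force: [-0.5, -0.5, 0.5]
opening: 0.957
```

Request:
jog_arm(
  rotation=[
    [0, 0, 0],
    [0, 0, 0],
    [0, 0, 0],
    [0, 0, 0],
    [0, 0, 0],
  ],
  travel=[
    [10.5, 0, 0],
    [0, 0, 0],
    [0, 0, 0],
    [0, 0, 0],
    [0, 0, 0],
  ],
  claw=[0, 0, 0, 0, 0],
)

```text
t: 9.6
ee_pos: [0.3993, 0.2788, 0.002]
tool_rot: [0.694, -0.138, 0.693, 0.138]
wrist_force: [0.8, 1.1, 4.4]
opening: 0.535
```

Request:
jog_arm(
  rotation=[
    [0, 0, 0],
    [0, 0, 0],
    [0, 0, 0],
  ],
  travel=[
    [0, 0, 0],
    [0, 0, 0],
    [0, 0, 0],
  ],
  claw=[0, 0, 0],
)

```text
t: 9.9
ee_pos: [0.3993, 0.2788, 0.002]
tool_rot: [0.694, -0.138, 0.693, 0.138]
wrist_force: [0.2, -0.1, 6.5]
opening: 0.533
```

Request:
jog_arm(
  rotation=[
    [0, 0, 0],
    [0, 0, 0],
    [0, 0, 0],
    [0, 0, 0],
    [0, 0, 0],
  ],
  travel=[
    [-15, 0, 0],
    [-35, 0, 0],
    [-38, 0, 0],
    [0, -42, -6.2],
    [0, -42, -6.2],
  ],
  claw=[0, 0, 0, 0, 0],
)

```text
t: 10.4
ee_pos: [0.42, 0.1963, 0.0907]
tool_rot: [0.694, -0.14, 0.692, 0.14]
wrist_force: [-0.1, -0.1, -0.1]
opening: 0.533
```

Request:
jog_arm(
  rotation=[
    [0, 0, 0],
    [0, 0, 0],
    [0, 0, 0],
    [0, 0, 0],
    [0, 0, 0],
  ],
  travel=[
    [0, -42, -6.2],
    [0, -42, -6.2],
    [0, -42, -6.2],
    [0, -42, -6.2],
    [0, -42, -6.2],
  ],
  claw=[0, 0, 0, 0, 0],
)

```text
t: 10.9
ee_pos: [0.4711, -0.0113, 0.0892]
tool_rot: [0.693, -0.138, 0.693, 0.138]
wrist_force: [0.2, 0.7, -0.8]
opening: 0.533
```

Request:
jog_arm(
  rotation=[
    [6, 0, 0],
    [6, 0, 0],
    [6, 0, 0],
    [0, 0, 0],
    [0, 0, 0],
  ],
  travel=[
    [0, 0, 0],
    [0, 0, 0],
    [0, 0, 0],
    [0, 0, 0],
    [0, 0, 0],
  ],
  claw=[0, 0, 0, 0, 0],
)

```text
t: 11.4
ee_pos: [0.4709, -0.0096, 0.0891]
tool_rot: [0.706, -0.029, 0.707, 0.029]
wrist_force: [0.0, 0.9, -0.4]
opening: 0.534
```

```bash
python3 -c "
from h import *
env.capture('wrist') is not None and cv2.imwrite('pics/wb2.png',env.capture('wrist'))
goto([472.4,-9.7,15],94.6)"
```

```text
t 11.5 tcp [471.   -9.5  89.1] jawyaw 94.7 open 0.532 F [ 0.2  0.2 -1.4] q [-0.26  0.25  1.89 -0.    0.99 -1.91]
 rot [ 0.1 -0.  -0. ]  travel now-axes [74.1 -0.3  1.4]  in final axes [74.1 -0.3  1.3]
```

View pics/wb2.png

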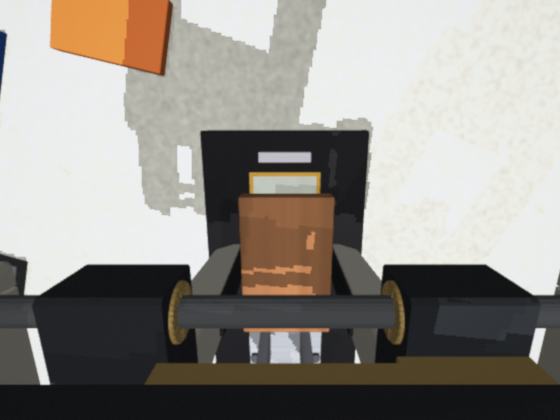

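Request:
jog_arm(
  rotation=[
    [0, 0, 0],
    [0, 0, 0],
    [0, 0, 0],
    [0, 0, 0],
    [0, 0, 0],
  ],
  travel=[
    [35, -0.3, 1.4],
    [25, 0, 0],
    [10, 0, 0],
    [4, 0, 0],
    [0, 0, 0],
  ],
  claw=[0, 0, 0, 0, 0],
)

```text
t: 12.0
ee_pos: [0.4727, -0.0098, 0.0153]
tool_rot: [0.706, -0.028, 0.707, 0.028]
wrist_force: [-0.1, 0.5, 0.5]
opening: 0.534
```

```bash
python3 -c "
from h import *
goto([472.4,-9.7,14],94.6)"
```

```text
t 12.0 tcp [472.7  -9.8  15.3] jawyaw 94.6 open 0.534 F [-0.1  0.5  0.5] q [-0.26  0.37  1.96 -0.    0.81 -1.91]
 rot [ 0. -0. -0.]  travel now-axes [ 1.3  0.1 -0.3]  in final axes [ 1.3  0.1 -0.3]
```

Request:
jog_arm(
  rotation=[
    [0, 0, 0],
    [0, 0, 0],
    [0, 0, 0],
    [0, 0, 0],
    [0, 0, 0],
  ],
  travel=[
    [1.2, 0, 0],
    [0, 0, 0],
    [0, 0, 0],
    [0, 0, 0],
    [0, 0, 0],
  ],
  claw=[0, 0, 100, 100, 100],
)

```text
t: 12.5
ee_pos: [0.4727, -0.0099, 0.0143]
tool_rot: [0.707, -0.028, 0.706, 0.028]
wrist_force: [0.3, 1.1, 0.6]
opening: 0.739
```

Request:
jog_arm(
  rotation=[
    [0, 0, 0],
    [0, 0, 0],
    [0, 0, 0],
    [0, 0, 0],
    [0, 0, 0],
  ],
  travel=[
    [-30, 0, 0],
    [-48, 0, 0],
    [-48, 0, -12],
    [-46, 0, -30],
    [0, 0, 0],
  ],
  claw=[100, 100, 100, 100, 100],
)

```text
t: 13.0
ee_pos: [0.4343, -0.0136, 0.1873]
tool_rot: [0.71, -0.029, 0.703, 0.027]
wrist_force: [0.4, -0.1, -0.1]
opening: 0.998
```

```bash
cat >> h.py <<'E'
def check(l,z,name):
    m=env.camera_model("wrist");im=env.capture("wrist");cv2.imwrite(f"pics/{name}.png",im)
    s=np.round(proj(m,[.4724,-.0097,z])).astype(int); print("placed",l,s,im[s[1],s[0]],np.round(hexa(m,im,s.tolist(),z),1))
    return m,im
E
python3 -c "
from h import *
check('backing',.024,'pb')
r=np.radians(-10.1);goto([540.6-42*np.cos(r),289.3-42*np.sin(r),187],79.9)"
```

```text
placed backing [286 233] [ 92 138 201] [470.5  -9.7   4.6  85.9  54.3]
t 13.05 tcp [434.3 -13.4 184.8] jawyaw 94.6 open 0.998 F [-0.  -0.3 -0.2] q [-0.29  0.07  1.85 -0.    1.21 -1.94]
 rot [14.7  0.4  0.1]  travel now-axes [ -2.4 303.9  89.4]  in final axes [ -2.2 316.7   9.6]
```

View pics/pb.png

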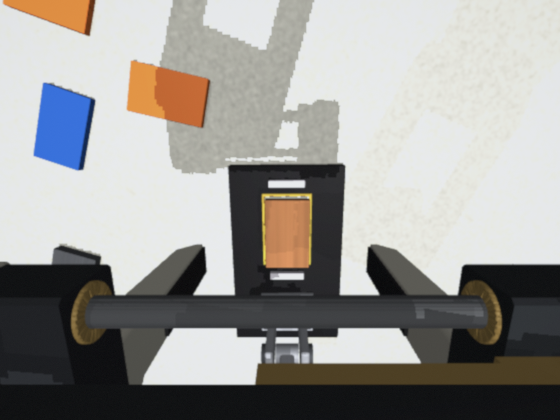

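Request:
jog_arm(
  rotation=[
    [0, 0, 0],
    [0, 0, 0],
    [0, 0, 0],
    [0, 0, 0],
    [0, 0, 0],
  ],
  travel=[
    [0, 43.4, 12.8],
    [0, 43.4, 12.8],
    [0, 43.4, 12.8],
    [0, 43.4, 12.8],
    [0, 43.4, 12.8],
  ],
  claw=[100, 100, 100, 100, 100],
)

```text
t: 13.55
ee_pos: [0.4796, 0.2103, 0.1799]
tool_rot: [0.706, -0.028, 0.707, 0.028]
wrist_force: [1.1, -1.5, -0.2]
opening: 1.002
```

Request:
jog_arm(
  rotation=[
    [0, 0, 0],
    [0, 0, 0],
    [7.3, 0, 0],
    [7.3, 0, 0],
    [0, 0, 0],
  ],
  travel=[
    [0, 43.4, 12.8],
    [0, 43.4, 12.8],
    [0, 0, 0],
    [0, 0, 0],
    [0, 0, 0],
  ],
  claw=[100, 100, 100, 100, 100],
)

```text
t: 14.05
ee_pos: [0.4978, 0.2975, 0.1794]
tool_rot: [0.703, 0.061, 0.706, -0.062]
wrist_force: [-0.2, 0.0, -0.0]
opening: 1.0
```

Request:
jog_arm(
  rotation=[
    [0, 0, 0],
  ],
  travel=[
    [0, 0, 0],
  ],
  claw=[100],
)

```text
t: 14.15
ee_pos: [0.498, 0.2969, 0.1803]
tool_rot: [0.704, 0.06, 0.705, -0.061]
wrist_force: [-0.3, -1.3, -0.6]
opening: 1.003
```

```bash
python3 -c "
from h import *
find('spacer',540.6,289.3,'ws')"
```

```text
spacer [285 237] [ 87 148  67] [540.7 289.8 -10.1  78.7  49.7]
t 14.2 tcp [498.2 296.7 180.7] jawyaw 80.1 open 1.0 F [0.1 0.5 1.4] q [ 0.34  0.34  1.52 -0.    1.29 -1.05]
 rot [ 0.2 -0.1  0. ]  travel now-axes [80.6  0.6 43.2]  in final axes [80.7  0.7 43.1]
```

Request:
jog_arm(
  rotation=[
    [0, 0, 0],
    [0, 0, 0],
    [0, 0, 0],
    [0, 0, 0],
    [0, 0, 0],
  ],
  travel=[
    [0, 0.6, 43.2],
    [48, 0, 0],
    [48, 0, 0],
    [48, 0, 0],
    [25, 0, 0],
  ],
  claw=[100, 100, 100, 100, 80],
)

```text
t: 14.7
ee_pos: [0.5386, 0.2885, 0.0084]
tool_rot: [0.702, 0.061, 0.706, -0.062]
wrist_force: [-0.3, -0.0, -0.7]
opening: 0.957
```

Request:
jog_arm(
  rotation=[
    [0, 0, 0],
    [0, 0, 0],
    [0, 0, 0],
    [0, 0, 0],
    [0, 0, 0],
  ],
  travel=[
    [8, 0, 0],
    [0, 0, 0],
    [0, 0, 0],
    [0, 0, 0],
    [0, 0, 0],
  ],
  claw=[0, 0, 0, 0, 0],
)

```text
t: 15.2
ee_pos: [0.5423, 0.2905, 0.0067]
tool_rot: [0.705, 0.062, 0.703, -0.061]
wrist_force: [0.5, 1.3, 3.9]
opening: 0.536
```

Request:
jog_arm(
  rotation=[
    [0, 0, 0],
    [0, 0, 0],
    [0, 0, 0],
  ],
  travel=[
    [0, 0, 0],
    [0, 0, 0],
    [0, 0, 0],
  ],
  claw=[0, 0, 0],
)

```text
t: 15.5
ee_pos: [0.5424, 0.2905, 0.0067]
tool_rot: [0.705, 0.062, 0.703, -0.061]
wrist_force: [0.1, 0.1, 6.7]
opening: 0.53
```

```bash
python3 -c "
from h import *
goto([472.6,-9.8,100],94.6)"
```

```text
t 15.5 tcp [542.4 290.5   6.7] jawyaw 80.0 open 0.53 F [0.1 0.1 6.7] q [ 0.31  0.58  1.61 -0.    0.95 -1.09]
 rot [-14.6   0.2  -0.1]  travel now-axes [ -93.8 -307.7  -16.2]  in final axes [ -93.3 -293.7  -93.6]
```

Request:
jog_arm(
  rotation=[
    [0, 0, 0],
    [0, 0, 0],
    [0, 0, 0],
  ],
  travel=[
    [0, 0, 0],
    [0, 0, 0],
    [0, 0, 0],
  ],
  claw=[65, 65, 65],
)

```text
t: 15.8
ee_pos: [0.5409, 0.29, 0.0048]
tool_rot: [0.704, 0.062, 0.705, -0.062]
wrist_force: [0.3, -0.1, 0.6]
opening: 0.649
```

Request:
jog_arm(
  rotation=[
    [0, 0, 0],
    [0, 0, 0],
  ],
  travel=[
    [1.5, 0, 0],
    [0, 0, 0],
  ],
  claw=[65, 65],
)

```text
t: 16.0
ee_pos: [0.5408, 0.29, 0.0029]
tool_rot: [0.704, 0.062, 0.705, -0.062]
wrist_force: [0.8, -1.2, 1.1]
opening: 0.654
```

```bash
python3 -c "
from h import *
goto([540.7,289.8,3],79.9)"
```

```text
t 16.0 tcp [540.8 290.    2.9] jawyaw 80.0 open 0.654 F [ 0.8 -1.2  1.1] q [ 0.31  0.58  1.61  0.    0.95 -1.09]
 rot [ 0.1 -0.   0. ]  travel now-axes [-0.1 -0.2 -0.1]  in final axes [-0.1 -0.2 -0.1]
```

Request:
jog_arm(
  rotation=[
    [0, 0, 0],
    [0, 0, 0],
    [0, 0, 0],
    [0, 0, 0],
    [0, 0, 0],
  ],
  travel=[
    [0.9, 0, 0],
    [0, 0, 0],
    [0, 0, 0],
    [0, 0, 0],
    [0, 0, 0],
  ],
  claw=[65, 0, 0, 0, 0],
)

```text
t: 16.5
ee_pos: [0.5411, 0.29, 0.0024]
tool_rot: [0.704, 0.062, 0.704, -0.062]
wrist_force: [0.2, 0.3, 0.5]
opening: 0.536
```

Request:
jog_arm(
  rotation=[
    [0, 0, 0],
    [0, 0, 0],
    [0, 0, 0],
    [0, 0, 0],
    [0, 0, 0],
  ],
  travel=[
    [-15, 0, 0],
    [-35, 0, 0],
    [-50, 0, 0],
    [0, 0, 0],
    [0, 0, 0],
  ],
  claw=[0, 0, 0, 0, 0],
)

```text
t: 17.0
ee_pos: [0.5423, 0.2905, 0.1051]
tool_rot: [0.706, 0.062, 0.703, -0.061]
wrist_force: [-0.4, -0.0, -1.2]
opening: 0.535
```

```bash
python3 -c "
from h import *
cv2.imwrite('pics/ws2.png',env.capture('wrist'))
goto([472.6,-9.8,100],94.6)"
```

```text
t 17.05 tcp [541.  290.  103.2] jawyaw 80.0 open 0.535 F [-0.1 -0.3 -1.3] q [ 0.31  0.46  1.53 -0.    1.15 -1.09]
 rot [-14.6   0.1  -0. ]  travel now-axes [   3.1 -307.2  -15.2]  in final axes [   3.2 -293.4  -92.3]
```

View pics/ws2.png

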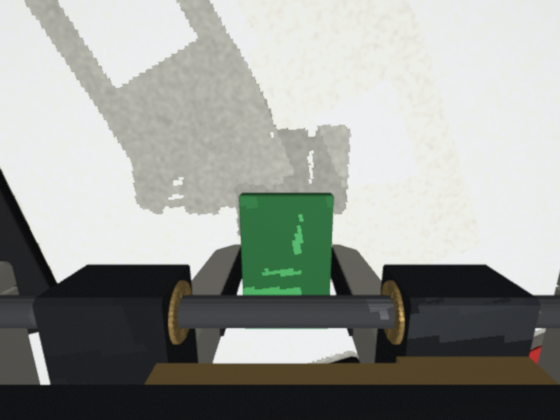

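Request:
jog_arm(
  rotation=[
    [0, 0, 0],
    [0, 0, 0],
    [0, 0, 0],
    [0, 0, 0],
    [0, 0, 0],
  ],
  travel=[
    [0, -43.9, -2.2],
    [0, -43.9, -2.2],
    [0, -43.9, -2.2],
    [0, -43.9, -2.2],
    [0, -43.9, -2.2],
  ],
  claw=[0, 0, 0, 0, 0],
)

```text
t: 17.55
ee_pos: [0.49, 0.0745, 0.1009]
tool_rot: [0.703, 0.062, 0.706, -0.062]
wrist_force: [0.9, -0.6, -0.0]
opening: 0.533
```

Request:
jog_arm(
  rotation=[
    [0, 0, 0],
    [0, 0, 0],
    [-7.3, 0, 0],
    [-7.3, 0, 0],
    [0, 0, 0],
  ],
  travel=[
    [0, -43.9, -2.2],
    [0, -43.9, -2.2],
    [0, 0, 0],
    [0, 0, 0],
    [0, 0, 0],
  ],
  claw=[0, 0, 0, 0, 0],
)

```text
t: 18.05
ee_pos: [0.4711, -0.0102, 0.1012]
tool_rot: [0.705, -0.028, 0.708, 0.028]
wrist_force: [0.3, -1.1, -0.9]
opening: 0.534
```

Request:
jog_arm(
  rotation=[
    [0, 0, 0],
  ],
  travel=[
    [0, 0, 0],
  ],
  claw=[0],
)

```text
t: 18.15
ee_pos: [0.4716, -0.0096, 0.1015]
tool_rot: [0.706, -0.027, 0.707, 0.027]
wrist_force: [-0.4, 0.2, -0.8]
opening: 0.528
```

```bash
python3 -c "
from h import *
goto([472.6,-9.8,26.4],94.6)"
```

```text
t 18.15 tcp [471.6  -9.6 101.5] jawyaw 94.4 open 0.528 F [-0.4  0.2 -0.8] q [-0.26  0.24  1.88  0.    1.03 -1.9 ]
 rot [-0.2 -0.1 -0. ]  travel now-axes [75.1 -0.3  1.2]  in final axes [75.1 -0.3  1. ]
```

Request:
jog_arm(
  rotation=[
    [-0.2, 0, 0],
    [0, 0, 0],
    [0, 0, 0],
    [0, 0, 0],
    [0, 0, 0],
  ],
  travel=[
    [35, -0.3, 1.1],
    [25, 0, 0],
    [10, 0, 0],
    [3.5, 0, 0],
    [0, 0, 0],
  ],
  claw=[0, 0, 0, 0, 0],
)

```text
t: 18.65
ee_pos: [0.4736, -0.0099, 0.0289]
tool_rot: [0.706, -0.029, 0.707, 0.029]
wrist_force: [0.5, -0.1, -1.1]
opening: 0.536
```

```bash
python3 -c "
from h import *
goto([472.6,-9.8,26.4],94.6)"
```

```text
t 18.65 tcp [473.6  -9.9  28.9] jawyaw 94.7 open 0.536 F [ 0.5 -0.1 -1.1] q [-0.26  0.35  1.95 -0.    0.84 -1.91]
 rot [ 0.1 -0.  -0. ]  travel now-axes [ 2.5  0.1 -1. ]  in final axes [ 2.5  0.1 -1. ]
```

Request:
jog_arm(
  rotation=[
    [0, 0, 0],
    [0, 0, 0],
    [0, 0, 0],
    [0, 0, 0],
    [0, 0, 0],
  ],
  travel=[
    [0.6, 0, -0.9],
    [1.6, 0, 0],
    [0, 0, 0],
    [0, 0, 0],
    [0, 0, 0],
  ],
  claw=[0, 0, 0, 100, 100],
)

```text
t: 19.15
ee_pos: [0.4729, -0.0102, 0.027]
tool_rot: [0.707, -0.029, 0.706, 0.029]
wrist_force: [-0.4, -0.3, -0.0]
opening: 0.661
```

Request:
jog_arm(
  rotation=[
    [0, 0, 0],
    [0, 0, 0],
    [0, 0, 0],
    [0, 0, 0],
    [0, 0, 0],
  ],
  travel=[
    [0, 0, 0],
    [0, 0, 0],
    [-20, 0, 0],
    [-40, 0, 0],
    [-48, 0, -12],
  ],
  claw=[100, 100, 100, 100, 100],
)

```text
t: 19.65
ee_pos: [0.4604, -0.011, 0.1348]
tool_rot: [0.706, -0.029, 0.707, 0.03]
wrist_force: [0.3, -0.4, -0.1]
opening: 0.995
```

Request:
jog_arm(
  rotation=[
    [0, 0, 0],
    [0, 0, 0],
    [0, 0, 0],
  ],
  travel=[
    [-46, 0, -30],
    [0, 0, 0],
    [0, 0, 0],
  ],
  claw=[100, 100, 100],
)

```text
t: 19.95
ee_pos: [0.4339, -0.0136, 0.1776]
tool_rot: [0.708, -0.03, 0.705, 0.029]
wrist_force: [-0.5, 0.1, -1.0]
opening: 1.002
```

```bash
python3 -c "
from h import *
check('spacer',.034,'ps')
r=np.radians(-14.5);goto([377.7-42*np.cos(r),-260-42*np.sin(r),187],75.5)"
```

```text
placed spacer [286 240] [108 180  85] [473.1  -9.    4.8  78.5  50.7]
t 20.0 tcp [433.4 -13.4 176.3] jawyaw 94.8 open 1.0 F [ 0.2 -0.6 -0.9] q [-0.29  0.08  1.86  0.    1.2  -1.94]
 rot [19.3  0.   0. ]  travel now-axes [ -10.7 -227.3 -115.6]  in final axes [ -10.7 -252.7  -34.2]
```

Request:
jog_arm(
  rotation=[
    [0, 0, 0],
    [0, 0, 0],
    [0, 0, 0],
    [0, 0, 0],
    [0, 0, 0],
  ],
  travel=[
    [-1.8, -37.9, -19.3],
    [-1.8, -37.9, -19.3],
    [-1.8, -37.9, -19.3],
    [-1.8, -37.9, -19.3],
    [-1.8, -37.9, -19.3],
  ],
  claw=[100, 100, 100, 100, 100],
)

```text
t: 20.5
ee_pos: [0.352, -0.2111, 0.1837]
tool_rot: [0.706, -0.029, 0.707, 0.031]
wrist_force: [0.6, 0.1, -0.3]
opening: 1.001
```

Request:
jog_arm(
  rotation=[
    [0, 0, 0],
    [6.4, 0, 0],
    [6.4, 0, 0],
    [6.4, 0, 0],
    [0, 0, 0],
  ],
  travel=[
    [-1.8, -37.9, -19.3],
    [0, 0, 0],
    [0, 0, 0],
    [0, 0, 0],
    [0, 0, 0],
  ],
  claw=[100, 100, 100, 100, 100],
)

```text
t: 21.0
ee_pos: [0.3366, -0.2493, 0.1854]
tool_rot: [0.7, 0.09, 0.702, -0.088]
wrist_force: [0.3, -0.2, 0.3]
opening: 0.998
```

Request:
jog_arm(
  rotation=[
    [0, 0, 0],
  ],
  travel=[
    [0, 0, 0],
  ],
  claw=[100],
)

```text
t: 21.1
ee_pos: [0.3368, -0.2493, 0.186]
tool_rot: [0.701, 0.088, 0.702, -0.087]
wrist_force: [-0.1, -0.2, 0.0]
opening: 0.999
```

```bash
python3 -c "
from h import *
find('tile',377.7,-260,'wt')"
```

```text
tile [285 235] [210 114  62] [ 377.9 -260.3  -14.3   77.1   49.2]
t 21.15 tcp [ 336.9 -249.3  186.3] jawyaw 75.7 open 0.997 F [-0.  -0.6 -0.5] q [-0.9   0.05  1.87 -0.    1.22 -2.23]
 rot [ 0.  -0.1 -0.1]  travel now-axes [86.3 -0.7 42.6]  in final axes [86.3 -0.5 42.4]
```

View pics/wt.png

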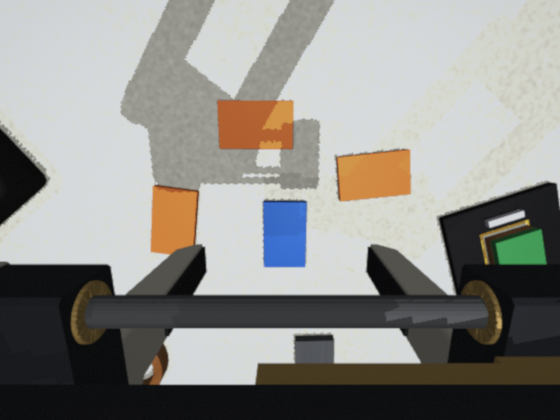

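Blue tile at (285,234) with the orange look-alikes at (175,220), (255,125) and (374,175), well clear of the fingers. Grasping it.

Request:
jog_arm(
  rotation=[
    [0, 0, 0],
    [0, 0, 0],
    [0, 0, 0],
    [0, 0, 0],
    [0, 0, 0],
  ],
  travel=[
    [0, -0.6, 42.5],
    [48, 0, 0],
    [48, 0, 0],
    [48, 0, 0],
    [30, 0, 0],
  ],
  claw=[100, 100, 100, 100, 80],
)

```text
t: 21.65
ee_pos: [0.3768, -0.259, 0.0102]
tool_rot: [0.701, 0.089, 0.703, -0.087]
wrist_force: [0.0, 0.8, -0.3]
opening: 0.954
```

Request:
jog_arm(
  rotation=[
    [0, 0, 0],
    [0, 0, 0],
    [0, 0, 0],
  ],
  travel=[
    [8, 0, 0],
    [0, 0, 0],
    [0, 0, 0],
  ],
  claw=[65, 65, 65],
)

```text
t: 21.95
ee_pos: [0.3789, -0.2617, 0.0066]
tool_rot: [0.702, 0.088, 0.701, -0.089]
wrist_force: [-0.4, -0.6, 0.4]
opening: 0.707
```

```bash
python3 -c "
from h import *
goto([377.9,-260.3,2.2],75.7)"
```

```text
t 21.95 tcp [ 378.9 -261.7    6.6] jawyaw 75.6 open 0.707 F [-0.4 -0.6  0.4] q [-0.85  0.37  2.   -0.    0.77 -2.17]
 rot [-0.1  0.1  0.1]  travel now-axes [ 4.4  1.1 -1.3]  in final axes [ 4.4  1.1 -1.3]
```

Request:
jog_arm(
  rotation=[
    [0, 0, 0],
    [0, 0, 0],
    [0, 0, 0],
    [0, 0, 0],
    [0, 0, 0],
  ],
  travel=[
    [2.2, 0.8, -1],
    [1.6, 0, 0],
    [0, 0, 0],
    [0, 0, 0],
    [0, 0, 0],
  ],
  claw=[65, 65, 0, 0, 0],
)

```text
t: 22.45
ee_pos: [0.3775, -0.2601, 0.0021]
tool_rot: [0.702, 0.089, 0.701, -0.089]
wrist_force: [-1.1, 1.1, 4.3]
opening: 0.534
```

Request:
jog_arm(
  rotation=[
    [0, 0, 0],
  ],
  travel=[
    [0, 0, 0],
  ],
  claw=[0],
)

```text
t: 22.55
ee_pos: [0.3775, -0.2601, 0.0021]
tool_rot: [0.702, 0.089, 0.701, -0.089]
wrist_force: [-0.5, 1.5, 5.9]
opening: 0.534
```

Request:
jog_arm(
  rotation=[
    [0, 0, 0],
    [0, 0, 0],
    [0, 0, 0],
    [0, 0, 0],
    [0, 0, 0],
  ],
  travel=[
    [-15, 0, 0],
    [-40, 0, 0],
    [-45, 0, 0],
    [0, 0, 0],
    [0, 0, 0],
  ],
  claw=[0, 0, 0, 0, 0],
)

```text
t: 23.05
ee_pos: [0.3777, -0.2603, 0.1024]
tool_rot: [0.702, 0.088, 0.701, -0.089]
wrist_force: [-0.3, -0.1, -1.1]
opening: 0.536
```

```bash
python3 -c "
from h import *
goto([472.6,-9.6,100],94.6)"
```

```text
t 23.05 tcp [ 377.7 -260.3  102.4] jawyaw 75.6 open 0.536 F [-0.3 -0.1 -1.1] q [-0.85  0.21  1.91 -0.    1.02 -2.17]
 rot [-19.    0.1   0.1]  travel now-axes [  2.1 266.4  29.5]  in final axes [  2.4 242.3 114.7]
```

Request:
jog_arm(
  rotation=[
    [0, 0, 0],
    [0, 0, 0],
    [0, 0, 0],
    [0, 0, 0],
    [0, 0, 0],
  ],
  travel=[
    [0, 44.4, 4.9],
    [0, 44.4, 4.9],
    [0, 44.4, 4.9],
    [0, 44.4, 4.9],
    [0, 44.4, 4.9],
  ],
  claw=[0, 0, 0, 0, 0],
)

```text
t: 23.55
ee_pos: [0.4552, -0.0488, 0.0998]
tool_rot: [0.7, 0.089, 0.703, -0.089]
wrist_force: [1.3, -0.3, -0.9]
opening: 0.533
```

Request:
jog_arm(
  rotation=[
    [0, 0, 0],
    [-6.3, 0, 0],
    [-6.3, 0, 0],
    [-6.3, 0, 0],
    [0, 0, 0],
  ],
  travel=[
    [0, 44.4, 4.9],
    [0, 0, 0],
    [0, 0, 0],
    [0, 0, 0],
    [0, 0, 0],
  ],
  claw=[0, 0, 0, 0, 0],
)

```text
t: 24.05
ee_pos: [0.4707, -0.0086, 0.0997]
tool_rot: [0.705, -0.028, 0.708, 0.028]
wrist_force: [0.0, -0.5, -0.3]
opening: 0.537
```

Request:
jog_arm(
  rotation=[
    [0, 0, 0],
    [0, 0, 0],
    [0, 0, 0],
    [0, 0, 0],
    [0, 0, 0],
  ],
  travel=[
    [30, 0, 0],
    [20, 0, 0],
    [5, 0, 0],
    [0, 0, 0],
    [0, 0, 0],
  ],
  claw=[0, 0, 0, 0, 0],
)

```text
t: 24.55
ee_pos: [0.4724, -0.0093, 0.0469]
tool_rot: [0.707, -0.027, 0.706, 0.027]
wrist_force: [-1.0, -0.0, -0.5]
opening: 0.533
```

```bash
python3 -c "
from h import *
goto([472.7,-9.6,36.5],94.6)"
```

```text
t 24.55 tcp [472.4  -9.3  46.9] jawyaw 94.4 open 0.533 F [-1.  -0.  -0.5] q [-0.26  0.32  1.94  0.    0.89 -1.9 ]
 rot [-0.2  0.   0. ]  travel now-axes [10.4 -0.3  0.3]  in final axes [10.4 -0.3  0.3]
```

Request:
jog_arm(
  rotation=[
    [-0.2, 0, 0],
    [0, 0, 0],
    [0, 0, 0],
    [0, 0, 0],
    [0, 0, 0],
  ],
  travel=[
    [6, -0.3, 0.2],
    [3, 0, 0],
    [0.8, 0, 0],
    [0, 0, 0],
    [0, 0, 0],
  ],
  claw=[0, 0, 0, 0, 0],
)

```text
t: 25.05
ee_pos: [0.4724, -0.0094, 0.037]
tool_rot: [0.707, -0.029, 0.706, 0.029]
wrist_force: [0.3, 0.2, -0.3]
opening: 0.536
```

```bash
python3 -c "
from h import *
goto([472.7,-9.6,36.2],94.6)"
```

```text
t 25.05 tcp [472.4  -9.4  37. ] jawyaw 94.7 open 0.536 F [ 0.3  0.2 -0.3] q [-0.26  0.33  1.95  0.    0.86 -1.91]
 rot [0.1 0.  0. ]  travel now-axes [ 0.8 -0.2  0.3]  in final axes [ 0.8 -0.2  0.3]
```

Request:
jog_arm(
  rotation=[
    [0, 0, 0],
    [0, 0, 0],
    [0, 0, 0],
    [0, 0, 0],
    [0, 0, 0],
  ],
  travel=[
    [0.9, 0, 0],
    [0, 0, 0],
    [0, 0, 0],
    [0, 0, 0],
    [0, 0, 0],
  ],
  claw=[0, 0, 80, 100, 100],
)

```text
t: 25.55
ee_pos: [0.4723, -0.0094, 0.0359]
tool_rot: [0.707, -0.029, 0.707, 0.029]
wrist_force: [0.0, -0.4, -0.5]
opening: 0.739
```

Request:
jog_arm(
  rotation=[
    [0, 0, 0],
    [0, 0, 0],
    [0, 0, 0],
    [0, 0, 0],
    [0, 0, 0],
  ],
  travel=[
    [0, 0, 0],
    [-20, 0, 0],
    [-45, 0, 0],
    [-45, 0, -15],
    [-46, 0, -28],
  ],
  claw=[100, 100, 100, 100, 100],
)

```text
t: 26.05
ee_pos: [0.4319, -0.013, 0.1904]
tool_rot: [0.707, -0.029, 0.706, 0.029]
wrist_force: [0.2, -0.3, 0.3]
opening: 1.001
```

Request:
jog_arm(
  rotation=[
    [0, 0, 0],
    [0, 0, 0],
  ],
  travel=[
    [0, 0, 0],
    [0, 0, 0],
  ],
  claw=[100, 100],
)

```text
t: 26.25
ee_pos: [0.4319, -0.0129, 0.1896]
tool_rot: [0.708, -0.029, 0.705, 0.028]
wrist_force: [-0.1, -0.8, -0.4]
opening: 1.002
```

```bash
python3 -c "
from h import *
check('tile',.044,'pt')
r=np.radians(-12.8);goto([558.8-42*np.cos(r),-267-42*np.sin(r),187],77.2)"
```

```text
placed tile [285 242] [220 121  67] [473.4  -8.4   4.6  78.1  48.7]
t 26.3 tcp [431.4 -12.7 188.3] jawyaw 94.7 open 1.0 F [-0.4 -0.4 -0.8] q [-0.29  0.07  1.85  0.    1.23 -1.94]
 rot [17.5  0.   0. ]  travel now-axes [   1.4 -251.2   66.3]  in final axes [   1.3 -219.7  138.6]
```

Request:
jog_arm(
  rotation=[
    [0, 0, 0],
    [0, 0, 0],
    [0, 0, 0],
    [0, 0, 0],
    [0, 0, 0],
  ],
  travel=[
    [0, -41.9, 11],
    [0, -41.9, 11],
    [0, -41.9, 11],
    [0, -41.9, 11],
    [0, -41.9, 11],
  ],
  claw=[100, 100, 100, 100, 100],
)

```text
t: 26.8
ee_pos: [0.5033, -0.2183, 0.1859]
tool_rot: [0.705, -0.028, 0.708, 0.03]
wrist_force: [1.4, 0.1, 1.0]
opening: 1.001
```

Request:
jog_arm(
  rotation=[
    [0, 0, 0],
    [5.8, 0, 0],
    [5.8, 0, 0],
    [5.8, 0, 0],
    [0, 0, 0],
  ],
  travel=[
    [0, -41.9, 11],
    [0, 0, 0],
    [0, 0, 0],
    [0, 0, 0],
    [0, 0, 0],
  ],
  claw=[100, 100, 100, 100, 100],
)

```text
t: 27.3
ee_pos: [0.5172, -0.2576, 0.1857]
tool_rot: [0.701, 0.08, 0.704, -0.078]
wrist_force: [0.2, -0.2, 0.3]
opening: 1.001
```

Request:
jog_arm(
  rotation=[
    [0, 0, 0],
  ],
  travel=[
    [0, 0, 0],
  ],
  claw=[100],
)

```text
t: 27.4
ee_pos: [0.5174, -0.2576, 0.1867]
tool_rot: [0.702, 0.078, 0.704, -0.077]
wrist_force: [0.5, -0.6, 0.5]
opening: 1.0
```

```bash
python3 -c "
from h import *
find('plate',558.8,-267,'wp')"
```

```text
plate [285 236] [93 89 86] [ 559.4 -266.9  -12.9   81.8   49.4]
t 27.45 tcp [ 517.5 -257.6  187.1] jawyaw 77.4 open 1.0 F [-0.5 -0.   0.1] q [-0.65  0.33  1.51 -0.    1.3  -2.01]
 rot [ 0.4 -0.1 -0.1]  travel now-axes [87.   0.  43.1]  in final axes [87.1  0.4 42.9]
```

View pics/wp.png

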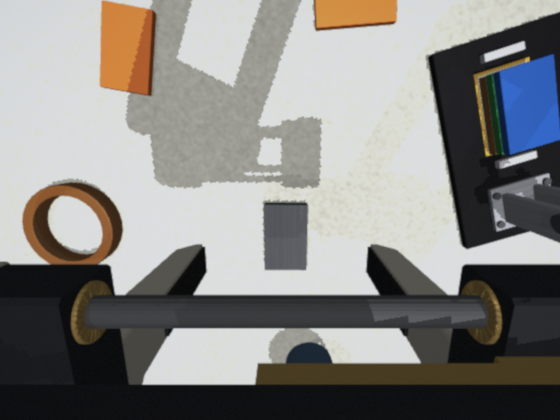

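Request:
jog_arm(
  rotation=[
    [0.3, 0, 0],
    [0, 0, 0],
    [0, 0, 0],
    [0, 0, 0],
    [0, 0, 0],
  ],
  travel=[
    [0, 0.2, 44.7],
    [48, 0, 0],
    [48, 0, 0],
    [48, 0, 0],
    [30, 0, 0],
  ],
  claw=[100, 100, 100, 100, 80],
)

```text
t: 27.95
ee_pos: [0.5595, -0.266, 0.0105]
tool_rot: [0.701, 0.08, 0.704, -0.079]
wrist_force: [-1.0, 0.6, 0.9]
opening: 0.957
```

Request:
jog_arm(
  rotation=[
    [0, 0, 0],
    [0, 0, 0],
    [0, 0, 0],
  ],
  travel=[
    [8, 0, 0],
    [0, 0, 0],
    [0, 0, 0],
  ],
  claw=[65, 65, 65],
)

```text
t: 28.25
ee_pos: [0.5626, -0.2684, 0.0083]
tool_rot: [0.703, 0.079, 0.702, -0.08]
wrist_force: [-0.2, 0.1, 0.9]
opening: 0.704
```

```bash
python3 -c "
from h import *
goto([561,-267.3,2.2],77.2)"
```

```text
t 28.25 tcp [ 562.6 -268.4    8.3] jawyaw 77.0 open 0.704 F [-0.2  0.1  0.9] q [-0.62  0.59  1.59 -0.    0.96 -1.97]
 rot [-0.2  0.1  0.1]  travel now-axes [ 6.1  0.7 -1.8]  in final axes [ 6.1  0.7 -1.8]
```

Request:
jog_arm(
  rotation=[
    [0, 0, 0],
    [0, 0, 0],
    [0, 0, 0],
    [0, 0, 0],
    [0, 0, 0],
  ],
  travel=[
    [3, 0.5, -1.4],
    [2.2, 0, 0],
    [0, 0, 0],
    [0, 0, 0],
    [0, 0, 0],
  ],
  claw=[65, 65, 65, 0, 0],
)

```text
t: 28.75
ee_pos: [0.5602, -0.2671, 0.0018]
tool_rot: [0.703, 0.08, 0.702, -0.08]
wrist_force: [0.5, 0.6, 2.1]
opening: 0.533
```

Request:
jog_arm(
  rotation=[
    [0, 0, 0],
    [0, 0, 0],
    [0, 0, 0],
    [0, 0, 0],
  ],
  travel=[
    [0, 0, 0],
    [0, 0, 0],
    [0, 0, 0],
    [0, 0, 0],
  ],
  claw=[0, 0, 0, 0],
)

```text
t: 29.15
ee_pos: [0.5603, -0.2671, 0.0018]
tool_rot: [0.703, 0.08, 0.702, -0.08]
wrist_force: [-0.7, -0.9, 4.4]
opening: 0.534
```

Request:
jog_arm(
  rotation=[
    [0, 0, 0],
    [0, 0, 0],
    [0, 0, 0],
    [0, 0, 0],
    [0, 0, 0],
  ],
  travel=[
    [-12, 0, 0],
    [-30, 0, 0],
    [-35, 0, 0],
    [-33, 0, 0],
    [0, 0, 0],
  ],
  claw=[0, 0, 0, 0, 0],
)

```text
t: 29.65
ee_pos: [0.5626, -0.2682, 0.1163]
tool_rot: [0.705, 0.079, 0.7, -0.081]
wrist_force: [1.6, -0.1, -4.2]
opening: 0.534
```

```bash
python3 -c "
from h import *
cv2.imwrite('pics/wp2.png',env.capture('wrist'))
goto([472.9,-9.4,110],94.6)"
```

```text
t 29.7 tcp [ 561.2 -267.3  113.4] jawyaw 77.0 open 0.534 F [ 0.1  0.3 -5.7] q [-0.62  0.47  1.5   0.    1.17 -1.97]
 rot [-17.6   0.2   0.1]  travel now-axes [   2.5  231.4 -144.2]  in final axes [  3.4 264.2 -67.3]
```

View pics/wp2.png

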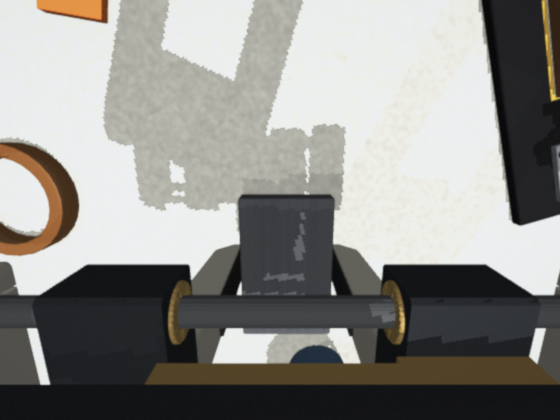

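Request:
jog_arm(
  rotation=[
    [0, 0, 0],
    [0, 0, 0],
    [0, 0, 0],
    [0, 0, 0],
    [0, 0, 0],
  ],
  travel=[
    [0, 38.6, -24],
    [0, 38.6, -24],
    [0, 38.6, -24],
    [0, 38.6, -24],
    [0, 38.6, -24],
  ],
  claw=[0, 0, 0, 0, 0],
)

```text
t: 30.2
ee_pos: [0.4839, -0.0494, 0.109]
tool_rot: [0.701, 0.081, 0.704, -0.08]
wrist_force: [1.8, 0.8, -5.1]
opening: 0.533
```

Request:
jog_arm(
  rotation=[
    [0, 0, 0],
    [-5.9, 0, 0],
    [-5.9, 0, 0],
    [-5.9, 0, 0],
    [0, 0, 0],
  ],
  travel=[
    [0, 38.6, -24],
    [0, 0, 0],
    [0, 0, 0],
    [0, 0, 0],
    [0, 0, 0],
  ],
  claw=[0, 0, 0, 0, 0],
)

```text
t: 30.7
ee_pos: [0.4702, -0.0079, 0.1094]
tool_rot: [0.705, -0.029, 0.708, 0.03]
wrist_force: [-0.2, -0.2, -5.8]
opening: 0.534
```

Request:
jog_arm(
  rotation=[
    [0, 0, 0],
    [0, 0, 0],
    [0, 0, 0],
    [0, 0, 0],
    [0, 0, 0],
  ],
  travel=[
    [30, 0, 0],
    [20, 0, 0],
    [5, 0, 0],
    [0, 0, 0],
    [0, 0, 0],
  ],
  claw=[0, 0, 0, 0, 0],
)

```text
t: 31.2
ee_pos: [0.4723, -0.0088, 0.0567]
tool_rot: [0.707, -0.028, 0.706, 0.028]
wrist_force: [0.3, 0.5, -4.8]
opening: 0.536
```

```bash
python3 -c "
from h import *
goto([472.5,-9.6,46],94.6)"
```

```text
t 31.2 tcp [472.3  -8.8  56.7] jawyaw 94.6 open 0.536 F [ 0.3  0.5 -4.8] q [-0.26  0.3   1.93  0.    0.91 -1.91]
 rot [0. 0. 0.]  travel now-axes [10.7 -0.8  0.1]  in final axes [10.7 -0.8  0.1]
```

Request:
jog_arm(
  rotation=[
    [0, 0, 0],
    [0, 0, 0],
    [0, 0, 0],
    [0, 0, 0],
    [0, 0, 0],
  ],
  travel=[
    [5, -0.6, 0],
    [3, 0, 0],
    [1.5, 0, 0],
    [0, 0, 0],
    [0, 0, 0],
  ],
  claw=[0, 0, 0, 0, 0],
)

```text
t: 31.7
ee_pos: [0.4721, -0.0093, 0.047]
tool_rot: [0.707, -0.029, 0.706, 0.029]
wrist_force: [0.1, -0.9, -4.9]
opening: 0.532
```

```bash
python3 -c "
from h import *
goto([472.5,-9.6,45.8],94.6)"
```

```text
t 31.7 tcp [472.1  -9.3  47. ] jawyaw 94.7 open 0.532 F [ 0.1 -0.9 -4.9] q [-0.26  0.32  1.94  0.    0.89 -1.91]
 rot [0.1 0.  0. ]  travel now-axes [ 1.2 -0.3  0.3]  in final axes [ 1.2 -0.3  0.3]
```

Request:
jog_arm(
  rotation=[
    [0, 0, 0],
    [0, 0, 0],
    [0, 0, 0],
    [0, 0, 0],
    [0, 0, 0],
  ],
  travel=[
    [1, -0.2, 0.2],
    [0.5, 0, 0],
    [0, 0, 0],
    [0, 0, 0],
    [0, 0, 0],
  ],
  claw=[0, 0, 0, 80, 100],
)

```text
t: 32.2
ee_pos: [0.4729, -0.0097, 0.0458]
tool_rot: [0.707, -0.029, 0.706, 0.029]
wrist_force: [-0.9, 0.7, 0.2]
opening: 0.657
```

Request:
jog_arm(
  rotation=[
    [0, 0, 0],
    [0, 0, 0],
    [0, 0, 0],
    [0, 0, 0],
    [0, 0, 0],
  ],
  travel=[
    [0, 0, 0],
    [0, 0, 0],
    [-20, 0, 0],
    [-45, 0, 0],
    [-45, 0, -15],
  ],
  claw=[100, 100, 100, 100, 100],
)

```text
t: 32.7
ee_pos: [0.4579, -0.0108, 0.1563]
tool_rot: [0.706, -0.029, 0.707, 0.029]
wrist_force: [0.8, -1.3, 0.0]
opening: 0.995
```

Request:
jog_arm(
  rotation=[
    [0, 0, 0],
    [0, 0, 0],
    [0, 0, 0],
  ],
  travel=[
    [-46, 0, -28],
    [0, 0, 0],
    [0, 0, 0],
  ],
  claw=[100, 100, 100],
)

```text
t: 33.0
ee_pos: [0.4319, -0.013, 0.1992]
tool_rot: [0.708, -0.029, 0.705, 0.028]
wrist_force: [0.1, 1.1, -0.9]
opening: 0.997
```

```bash
python3 -c "
from h import *
m,im=check('plate',.057,'pp')
cv2.imwrite('pics/ppc.png',cv2.resize(im[140:320,200:380],(720,600)))
goto([609.3,2,300],94.6)"
```

```text
placed plate [285 243] [103  99  95] [473.4  -8.3   4.8  79.7  50.5]
t 33.05 tcp [431.4 -12.8 197.9] jawyaw 94.7 open 1.002 F [-0.9 -0.2 -1. ] q [-0.29  0.06  1.83  0.    1.25 -1.94]
 rot [0.1 0.  0. ]  travel now-axes [-102.     0.3  178.6]  in final axes [-102.1    0.5  178.5]
```

View pics/ppc.png

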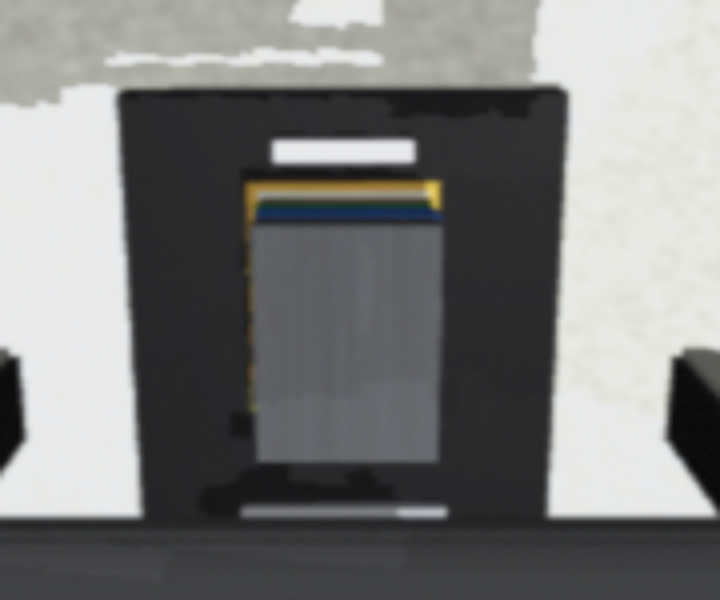

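Request:
jog_arm(
  rotation=[
    [0, 0, 0],
    [0, 0, 0],
    [0, 0, 0],
    [0, 0, 0],
    [0, 0, 0],
  ],
  travel=[
    [-50, 0, 0],
    [-45, 0, 0],
    [-7, 0.4, 40],
    [0, 0, 46],
    [0, 0, 46],
  ],
  claw=[100, 100, 100, 100, 100],
)

```text
t: 33.55
ee_pos: [0.5647, -0.0014, 0.2985]
tool_rot: [0.706, -0.029, 0.707, 0.029]
wrist_force: [-0.2, -1.3, 0.7]
opening: 1.0
```

Request:
jog_arm(
  rotation=[
    [0, 0, 0],
    [0, 0, 0],
    [0, 0, 0],
    [0, 0, 0],
  ],
  travel=[
    [0, 0, 46],
    [0, 0, 0],
    [0, 0, 0],
    [0, 0, 0],
  ],
  claw=[100, 100, 100, 100],
)

```text
t: 33.95
ee_pos: [0.6079, 0.0022, 0.2986]
tool_rot: [0.705, -0.029, 0.708, 0.029]
wrist_force: [-0.7, -0.6, 0.7]
opening: 1.0
```

Run:
```python
from h import *
goto([609.3,2.0,205.6],94.6)
m=env.camera_model("top");im=env.capture("top");print(env.pinpoint("clamp_handle","top")[:1] and env.pinpoint("clamp_handle","top")[0]["at"],"expected",proj(m,[.609,.002,.2246]))
a=np.linspace(1.848,0.05,21);x=100-135*np.cos(a);z=95+135*np.sin(a)
print(np.c_[-np.diff(z),np.diff(x)].round(1).tolist())
```

```text
t 33.95 tcp [607.9   2.2 298.6] jawyaw 94.7 open 1.0 F [-0.7 -0.6  0.7] q [-0.18  0.33  1.24 -0.    1.57 -1.83]
 rot [ 0.1 -0.2 -0. ]  travel now-axes [93.  -0.4  1.7]  in final axes [93.  -0.3  1.4]
[244.7, 162.0] expected [243.14398424 158.30340383]
[[-2.8, -11.8], [-1.7, -12.0], [-0.6, -12.1], [0.5, -12.1], [1.5, -12.0], [2.6, -11.8], [3.7, -11.6], [4.7, -11.2], [5.7, -10.7], [6.6, -10.2], [7.5, -9.5], [8.3, -8.8], [9.1, -8.0], [9.8, -7.2], [10.4, -6.3], [10.9, -5.3], [11.3, -4.3], [11.7, -3.3], [11.9, -2.2], [12.1, -1.2]]
```

Handle is where I left it. Down to it and grip.

Request:
jog_arm(
  rotation=[
    [0, 0, 0],
    [0, 0, 0],
    [0, 0, 0],
    [0, 0, 0],
    [0, 0, 0],
  ],
  travel=[
    [35, 0, 1],
    [35, 0, 0],
    [23, 0, 0],
    [0, 0, 0],
    [0, 0, 0],
  ],
  claw=[100, 80, 60, 30, 0],
)

```text
t: 34.6
ee_pos: [0.6096, 0.002, 0.2085]
tool_rot: [0.707, -0.029, 0.706, 0.029]
wrist_force: [0.3, -0.3, -0.1]
opening: 0.704
```

Request:
jog_arm(
  rotation=[
    [0, 0, 0],
    [0, 0, 0],
    [0, 0, 0],
    [0, 0, 0],
    [0, 0, 0],
  ],
  travel=[
    [0, 0, 0],
    [0, 0, 0],
    [0, 0, 0],
    [0, 0, 0],
    [0, 0, 0],
  ],
  claw=[0, 0, 0, 0, 0],
)

```text
t: 35.1
ee_pos: [0.6104, 0.0011, 0.2082]
tool_rot: [0.707, -0.029, 0.706, 0.028]
wrist_force: [-0.5, -3.4, 4.9]
opening: 0.381
```

Request:
jog_arm(
  rotation=[
    [0, 0, 0],
    [0, 0, 0],
  ],
  travel=[
    [0, 0, 0],
    [0, 0, 0],
  ],
  claw=[0, 0],
)

```text
t: 35.3
ee_pos: [0.6105, 0.0011, 0.2082]
tool_rot: [0.707, -0.029, 0.706, 0.028]
wrist_force: [0.2, -4.1, 5.5]
opening: 0.388
```

Request:
jog_arm(
  rotation=[
    [0, 0, 0],
    [0, 0, 0],
    [0, 0, 0],
    [0, 0, 0],
    [0, 0, 0],
  ],
  travel=[
    [-2.8, 0, -11.8],
    [-1.7, 0, -12],
    [-0.6, 0, -12.1],
    [0.5, 0, -12.1],
    [1.5, 0, -12],
  ],
  claw=[0, 0, 0, 0, 0],
)

```text
t: 35.8
ee_pos: [0.5516, -0.0038, 0.2109]
tool_rot: [0.708, -0.029, 0.705, 0.028]
wrist_force: [4.7, -6.4, -0.5]
opening: 0.381
```

Request:
jog_arm(
  rotation=[
    [0, 0, 0],
    [0, 0, 0],
    [0, 0, 0],
    [0, 0, 0],
    [0, 0, 0],
  ],
  travel=[
    [2.6, 0, -11.8],
    [3.7, 0, -11.6],
    [4.7, 0, -11.2],
    [5.7, 0, -10.7],
    [6.6, 0, -10.2],
  ],
  claw=[0, 0, 0, 0, 0],
)

```text
t: 36.3
ee_pos: [0.496, -0.0085, 0.1883]
tool_rot: [0.708, -0.03, 0.705, 0.028]
wrist_force: [1.2, -6.5, 5.2]
opening: 0.384
```

Run:
```python
from h import *
goto([472.6,-9.6,100],94.6)
o,R=tool();p=o["ee_pos"]*1000-[472.6,-9.6,0];y=np.radians(4.6);print("jig x",p[0]*np.cos(y)+p[1]*np.sin(y),"expected",100-135*np.cos(.949),95+135*np.sin(.949)-16.6)
```

```text
t 36.3 tcp [496.   -8.5 188.3] jawyaw 94.7 open 0.384 F [ 1.2 -6.5  5.2] q [-0.24  0.18  1.71 -0.    1.24 -1.89]
 rot [0.1 0.3 0.2]  travel now-axes [ 88.2   1.1 -23.8]  in final axes [ 88.3   0.8 -23.4]
jig x 23.38959875364202 expected 21.363011111136274 188.1325110370337
```

On track. Continue to about 0.05 rad.

Request:
jog_arm(
  rotation=[
    [0, 0, 0],
    [0, 0, 0],
    [0, 0, 0],
    [0, 0, 0],
    [0, 0, 0],
  ],
  travel=[
    [7.5, 0, -9.5],
    [8.3, 0, -8.8],
    [9.1, 0, -8],
    [9.8, 0, -7.2],
    [10.4, 0, -6.3],
  ],
  claw=[0, 0, 0, 0, 0],
)

```text
t: 36.8
ee_pos: [0.4553, -0.0119, 0.1424]
tool_rot: [0.707, -0.03, 0.706, 0.028]
wrist_force: [-1.5, -8.2, 5.1]
opening: 0.383
```

Request:
jog_arm(
  rotation=[
    [0, 0, 0],
    [0, 0, 0],
    [0, 0, 0],
    [0, 0, 0],
    [0, 0, 0],
  ],
  travel=[
    [10.9, 0, -5.3],
    [11.3, 0, -4.3],
    [11.7, 0, -3.3],
    [10, 0, -2],
    [0, 0, 0],
  ],
  claw=[0, 0, 0, 0, 0],
)

```text
t: 37.3
ee_pos: [0.4398, -0.0132, 0.0971]
tool_rot: [0.706, -0.03, 0.707, 0.028]
wrist_force: [-0.5, -9.1, -0.7]
opening: 0.385
```

Run:
```python
from h import *
goto([472.6,-9.6,78],94.6)
o,R=tool();p=o["ee_pos"]*1000-[472.6,-9.6,0];y=np.radians(4.6);print("jig x",p[0]*np.cos(y)+p[1]*np.sin(y),"final -35, z 78.4")
```

```text
t 37.3 tcp [439.8 -13.2  97.1] jawyaw 94.7 open 0.385 F [-0.5 -9.1 -0.7] q [-0.28  0.19  1.96 -0.    1.   -1.93]
 rot [ 0.1 -0.1  0.1]  travel now-axes [19.1  1.  33. ]  in final axes [19.1  1.  33. ]
jig x -32.9574171954274 final -35, z 78.4
```

Request:
jog_arm(
  rotation=[
    [0, 0, 0],
    [0, 0, 0],
    [0, 0, 0],
    [0, 0, 0],
  ],
  travel=[
    [7, 0, -0.6],
    [6, 0, -0.3],
    [2.5, 0, 0],
    [0, 0, 0],
  ],
  claw=[0, 0, 0, 0],
)

```text
t: 37.7
ee_pos: [0.4386, -0.0133, 0.082]
tool_rot: [0.706, -0.03, 0.707, 0.028]
wrist_force: [-3.0, -11.3, -1.0]
opening: 0.382
```

Request:
jog_arm(
  rotation=[
    [0, 0, 0],
    [0, 0, 0],
    [0, 0, 0],
  ],
  travel=[
    [1.5, 0, 0],
    [0, 0, 0],
    [0, 0, 0],
  ],
  claw=[0, 0, 0],
)

```text
t: 38.0
ee_pos: [0.4386, -0.0133, 0.0807]
tool_rot: [0.706, -0.03, 0.707, 0.028]
wrist_force: [-3.0, -10.9, 0.3]
opening: 0.388
```

Request:
jog_arm(
  rotation=[
    [0, 0, 0],
    [0, 0, 0],
    [0, 0, 0],
  ],
  travel=[
    [1.3, 0, 0],
    [0, 0, 0],
    [0, 0, 0],
  ],
  claw=[0, 0, 0],
)

```text
t: 38.3
ee_pos: [0.4386, -0.0133, 0.0795]
tool_rot: [0.706, -0.03, 0.707, 0.028]
wrist_force: [-4.1, -10.8, 0.9]
opening: 0.385
```

Request:
jog_arm(
  rotation=[
    [0, 0, 0],
    [0, 0, 0],
    [0, 0, 0],
  ],
  travel=[
    [1, 0, 0],
    [0, 0, 0],
    [0, 0, 0],
  ],
  claw=[0, 0, 0],
)

```text
t: 38.6
ee_pos: [0.4385, -0.0133, 0.0785]
tool_rot: [0.706, -0.03, 0.707, 0.028]
wrist_force: [-4.1, -11.1, 2.3]
opening: 0.382
```

Request:
jog_arm(
  rotation=[
    [0, 0, 0],
    [0, 0, 0],
    [0, 0, 0],
  ],
  travel=[
    [1, 0, 0],
    [0, 0, 0],
    [0, 0, 0],
  ],
  claw=[0, 0, 0],
)

```text
t: 38.9
ee_pos: [0.4386, -0.0133, 0.0775]
tool_rot: [0.706, -0.03, 0.707, 0.028]
wrist_force: [-4.0, -11.3, 1.2]
opening: 0.386
```

Request:
jog_arm(
  rotation=[
    [0, 0, 0],
    [0, 0, 0],
    [0, 0, 0],
  ],
  travel=[
    [1, 0, 0],
    [0, 0, 0],
    [0, 0, 0],
  ],
  claw=[0, 0, 0],
)

```text
t: 39.2
ee_pos: [0.4386, -0.0133, 0.0765]
tool_rot: [0.706, -0.03, 0.707, 0.028]
wrist_force: [-4.4, -10.0, 1.5]
opening: 0.386
```

Request:
jog_arm(
  rotation=[
    [0, 0, 0],
    [0, 0, 0],
    [0, 0, 0],
  ],
  travel=[
    [1, 0, 0],
    [0, 0, 0],
    [0, 0, 0],
  ],
  claw=[0, 0, 0],
)

```text
t: 39.5
ee_pos: [0.4386, -0.0133, 0.0755]
tool_rot: [0.706, -0.03, 0.707, 0.028]
wrist_force: [-4.1, -10.4, 1.8]
opening: 0.39
```

Run:
```python
from h import *
im=env.capture("scene");m=env.camera_model("scene");u,v=proj(m,[.47,0,.06]).astype(int);print(u,v)
cv2.imwrite("pics/s3.png",cv2.resize(im[v-50:v+50,u-65:u+65],(780,600),interpolation=cv2.INTER_CUBIC));goto([0,0,0],94)
```

```text
293 193
t 39.55 tcp [438.6 -13.3  75.5] jawyaw 94.7 open 0.384 F [ -3.1 -10.2   1. ] q [-0.28  0.22  1.98 -0.    0.94 -1.93]
 rot [ 0.7 -0.1  0.1]  travel now-axes [  76.2   49.5 -435.9]  in final axes [  75.5   43.9 -436.6]
```

View pics/s3.png

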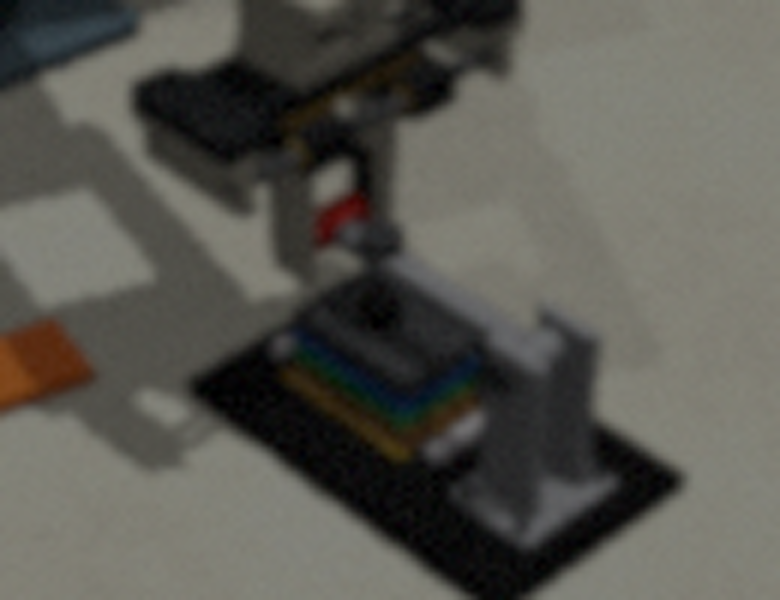

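Request:
jog_arm(
  rotation=[
    [0, 0, 0],
    [0, 0, 0],
  ],
  travel=[
    [1, 0, 0],
    [0, 0, 0],
  ],
  claw=[0, 0],
)

```text
t: 39.75
ee_pos: [0.4386, -0.0133, 0.0745]
tool_rot: [0.706, -0.03, 0.707, 0.028]
wrist_force: [-2.7, -10.5, 1.1]
opening: 0.384
```

Request:
jog_arm(
  rotation=[
    [0, 0, 0],
    [0, 0, 0],
  ],
  travel=[
    [1, 0, 0],
    [0, 0, 0],
  ],
  claw=[0, 0],
)

```text
t: 39.95
ee_pos: [0.4387, -0.0133, 0.0736]
tool_rot: [0.706, -0.03, 0.707, 0.028]
wrist_force: [-3.7, -10.9, 1.1]
opening: 0.387
```

Request:
jog_arm(
  rotation=[
    [0, 0, 0],
    [0, 0, 0],
  ],
  travel=[
    [1, 0, 0],
    [0, 0, 0],
  ],
  claw=[0, 0],
)

```text
t: 40.15
ee_pos: [0.4387, -0.0133, 0.0733]
tool_rot: [0.706, -0.03, 0.707, 0.028]
wrist_force: [-6.7, -10.3, 10.2]
opening: 0.382
```

Request:
jog_arm(
  rotation=[
    [0, 0, 0],
    [0, 0, 0],
  ],
  travel=[
    [1, 0, 0],
    [0, 0, 0],
  ],
  claw=[0, 0],
)

```text
t: 40.35
ee_pos: [0.4387, -0.0133, 0.0731]
tool_rot: [0.706, -0.03, 0.707, 0.028]
wrist_force: [-10.4, -9.8, 19.3]
opening: 0.382
```

Run:
```python
from h import *
goto([0,0,0],94)
m=env.camera_model("wrist");im=env.capture("wrist");print([ (d["score"],d["at"]) for d in env.pinpoint("clamp_handle","wrist")[:1]])
cv2.imwrite("pics/w9.png",im)
env.capture("scene");ms=env.camera_model("scene")
print([(d["score"],d["at"]) for d in env.pinpoint("clamp_handle","scene")[:2]])
for z in (.085,.090,.095,.100): print(z,proj(m,[.4377,-.0124,z]).round(1),proj(ms,[.4377,-.0124,z]).round(1))
```

```text
t 40.35 tcp [438.7 -13.3  73.1] jawyaw 94.7 open 0.382 F [-10.4  -9.8  19.3] q [-0.28  0.23  1.99 -0.    0.93 -1.93]
 rot [ 0.7 -0.1  0.2]  travel now-axes [  73.4   49.7 -436.1]  in final axes [  73.1   43.9 -436.7]
[(0.78, [285.7, 273.0])]
[(0.75, [283.1, 183.1])]
0.085 [285.9 267.1] [283.  183.7]
0.09 [285.8 271. ] [283.  182.3]
0.095 [285.8 275.2] [283.  180.9]
0.1 [285.8 279.7] [282.9 179.6]
```

Contact shows clearly: the vertical force rises to 10 and then 19 N at TCP z 73. Release and retreat.

Request:
jog_arm(
  rotation=[
    [0, 0, 0],
    [0, 0, 0],
    [0, 0, 0],
    [0, 0, 0],
    [0, 0, 0],
  ],
  travel=[
    [-0.5, 0, 0],
    [0, 0, 0],
    [0, 0, 0],
    [0, 0, 0],
    [0, 0, 0],
  ],
  claw=[0, 60, 80, 80, 80],
)

```text
t: 41.05
ee_pos: [0.4391, -0.0113, 0.0718]
tool_rot: [0.706, -0.029, 0.707, 0.029]
wrist_force: [-0.4, -0.7, 0.2]
opening: 0.682
```

Request:
jog_arm(
  rotation=[
    [0, 0, 0],
    [0, 0, 0],
    [0, 0, 0],
    [0, 0, 0],
    [0, 0, 0],
  ],
  travel=[
    [0, 0, 0],
    [0, 0, 0],
    [-15, 0, 0],
    [-40, 0, 0],
    [-40, 0, -10],
  ],
  claw=[90, 100, 100, 100, 100],
)

```text
t: 41.55
ee_pos: [0.4293, -0.0124, 0.1677]
tool_rot: [0.706, -0.029, 0.707, 0.029]
wrist_force: [1.0, 0.4, 0.8]
opening: 0.997
```

Request:
jog_arm(
  rotation=[
    [0, 0, 0],
    [0, 0, 0],
    [0, 0, 0],
    [0, 0, 0],
    [0, 0, 0],
  ],
  travel=[
    [-40, 0, -20],
    [-30, 0, -20],
    [0, 0, 0],
    [0, 0, 0],
    [0, 0, 0],
  ],
  claw=[100, 100, 100, 100, 100],
)

```text
t: 42.05
ee_pos: [0.3892, -0.0156, 0.236]
tool_rot: [0.706, -0.029, 0.707, 0.029]
wrist_force: [0.9, 0.3, -0.5]
opening: 1.002
```

Run:
```python
from h import *
goto([0,0,0],94)
m=env.camera_model("wrist");im=env.capture("wrist");print([ (d["score"],d["at"]) for d in env.pinpoint("clamp_handle","wrist")[:1]])
ex=np.array([np.cos(np.radians(4.6)),np.sin(np.radians(4.6))])
for a in (-.05,0,.05,.1):
    p=np.array([.4726,-.0096])+ex*(.1-.135*np.cos(a)); print(a,proj(m,[*p,.095+.135*np.sin(a)]).round(1))
sc=env.capture("scene");ms=env.camera_model("scene");u,v=proj(ms,[.47,0,.06]).astype(int)
A=cv2.resize(im[150:320,190:380],(400,358),interpolation=cv2.INTER_CUBIC);B=cv2.resize(sc[v-40:v+40,u-45:u+45],(400,358),interpolation=cv2.INTER_CUBIC)
cv2.imwrite("pics/fin.png",np.hstack([A,B]))
```

```text
t 42.05 tcp [389.2 -15.6 236. ] jawyaw 94.7 open 1.002 F [ 0.9  0.3 -0.5] q [-0.33 -0.05  1.85  0.    1.35 -1.98]
 rot [ 0.7 -0.1 -0. ]  travel now-axes [ 236.6   47.1 -386.3]  in final axes [ 236.    42.7 -387.1]
[(0.58, [283.9, 253.8])]
-0.05 [284.2 248.7]
0 [284.1 250.8]
0.05 [284.1 253.3]
0.1 [284.1 256.2]
```

View pics/fin.png

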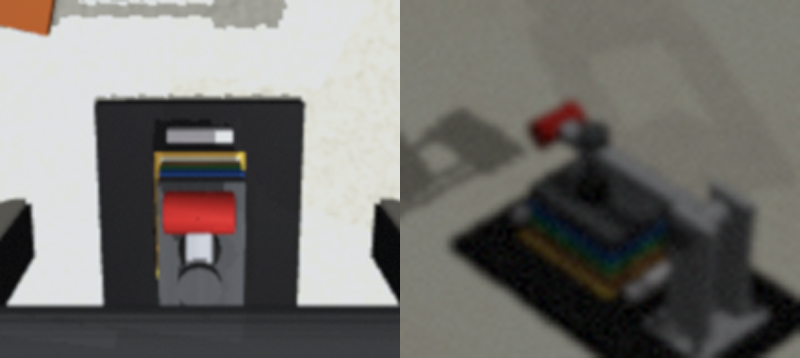

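```bash
python3 -c "
from workcell import env
print(env.job_done())"
```

```text
the job is handed in; nothing more can be done
None
```

The sandwich is stacked on the jig's outline in the order you gave: backing, spacer, tile, plate. The hold-down arm is down on the pressing plate and let go. I first swung the arm from about 1.1 rad up to about 1.85 rad to clear the outline. The job was handed in at about 42 s; no verdict came back.

- **Stack position:** After each placement, the wrist camera put the spacer, tile and plate within about 1.5 mm and 0.3° of the outline. The plate reads about 1.0 mm towards the hinge and 1.4 mm to the +y side. The backing looked centred, but its reading took in the yellow edge, so I judged it by eye.
- **Hold-down arm:** The vertical force at the handle rose to 10 N and then 19 N as I pressed, so the foot was bearing on the plate. I backed off 0.5 mm before letting go. In the last picture the arm looks level with its foot on the plate.
- **Disagreements:** Contact came about 5 mm lower at the gripper than I had calculated, probably from how the fingers held the roller. The handle detector's last reading suggested about 0.05 rad rather than 0. I trusted the force reading.
- **Spacer grasp:** My first grip on it was too high, so I opened, went lower and gripped again before lifting.
- **Other objects:** I did not move the mouse, pen pot, tape or orange look-alikes, but took no final picture of them. At the end the gripper was open and clear of everything.

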